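# Reunite the mixed-up tube-carrier halves

### The job

The tops of the tube carriers have been mixed up: one has been laid on the wrong bottom and does not close. Give each of the two packed bottoms its own top half, tab over tab and fully closed, rim on rim all round. Leave the packed bottoms where they stand, and the spare top and everything else on the bench undisturbed.

Things in the scene. Friction and masses are not known exactly. Their poses are not given: they have to be found in the camera images.
- one_top (a point): Light-blue top half of a tube carrier, hollow below, 140 (x) x 58 (y) mm, with ONE pale broad ridge along the middle (31 mm wide, 15.5 mm high; cap end 36 and 18). Grip it across its width by its straight 14 mm high long sides, anywhere along them. 70 g. The point: its centre, 7 mm above its rim; x runs to the cap end, z up. Starts on the two-tube bottom, where it does not belong, nearly lined up, tilted up to 5 degrees, its rim some 5 to 9 mm above that bottom's.
- one_top_tab (a point): The one-ridge top's thumb tab (12 long, 24 wide, 3 mm thick), its middle at rim level: 76 mm along x from the top's centre, 7 mm below it. It marks the cap end.
- two_top (a point): Light-blue top half of a tube carrier, hollow below, 140 (x) x 58 (y) mm, with TWO pale slim ridges 25 mm apart (10 mm high, cap end 12). Grip it across its width by its straight 14 mm high long sides, anywhere along them. 70 g. The point: its centre, 7 mm above its rim; x runs to the cap end, z up. Starts rim down on the bench.
- two_top_tab (a point): The two-ridge top's thumb tab (12 long, 24 wide, 3 mm thick), its middle at rim level: 76 mm along x from the top's centre, 7 mm below it. It marks the cap end.
- three_top (a point): Light-blue top half of a tube carrier, hollow below, 140 (x) x 58 (y) mm, with THREE pale slim ridges 16 mm apart (8.5 mm high). Grip it across its width by its straight 14 mm high long sides, anywhere along them. 70 g. The point: its centre, 7 mm above its rim; x runs to the cap end, z up. Spare: its bottom is not here. Rim down on the bench.
- one_bottom (a point): White bottom half, loose on the bench, 140 (x) x 58 (y) mm, rim 20 mm above the bench, 220 g. It holds fast one 24 mm container, 92 mm long with its red 29 mm cap, along the middle, half sunk, standing 12 mm (cap 14.5 mm) above the rim. The point: its centre, 10 mm above the bench; x runs to the cap end (thumb tab), z up. With its own top closed, that top's centre is 17 mm above this point, x the same way.
- one_bottom_tab (a point): Middle of the thumb tab of that bottom half, at rim level: 76 mm along x from its centre, 10 mm above it. Its own top goes down over the contents, tab over tab, with 1.5 mm of play each side and 2.5 mm at each end; round tubes guide it. Another top, or one turned end for end, stays 2.5 mm or more proud.
- two_bottom (a point): White bottom half, loose on the bench, 140 (x) x 58 (y) mm, rim 20 mm above the bench, 220 g. It holds fast two 13 mm tubes, 108 mm long with their yellow 17 mm caps, 12.5 mm either side of the middle, half sunk, standing 6.5 mm (caps 8.5 mm) above the rim. The point: its centre, 10 mm above the bench; x runs to the cap end (thumb tab), z up. With its own top closed, that top's centre is 17 mm above this point, x the same way.
- two_bottom_tab (a point): Middle of the thumb tab of that bottom half, at rim level: 76 mm along x from its centre, 10 mm above it. Its own top goes down over the contents, tab over tab, with 1.5 mm of play each side and 2.5 mm at each end; round tubes guide it. Another top, or one turned end for end, stays 2.5 mm or more proud.
- dropper: Bystander: amber dropper bottle, 28 mm across, 65 mm high, standing close beside one long side of the two-ridge top; origin at the centre of its foot.
- cup: Bystander: sample cup with an orange lid, 52 mm across, 60 mm high, standing close beside one long side of the one-container bottom; origin at the centre of its foot.
- label_roll: Bystander: roll of blank labels lying flat, 56 mm across, 26 mm high; origin at the centre of its foot.
- timer: Bystander: white timer lying flat, 60 x 66 x 16 mm; origin at the centre of its underside.
- forceps: Bystander: steel forceps lying flat, 120 mm long along their x, 14 mm wide, 5 mm thick; origin at the middle, underneath.
- cap_tray: Bystander: small grey tray of tube caps, 85 (x) x 60 (y) x 22 mm; origin at the centre of its underside.
- tube_block: Bystander: small white block with two capped tubes standing in it, 62 (x) x 34 (y) mm, 72 mm high in all; origin at the centre of its underside.
Mind the look-alikes: they are no part of the job. What is shaped like the part that bears two_bottom but green or purple is not meant.

How it is judged:
By the outcome, as a careful person would: the job done as asked, in the order asked, and still so for the second after the job is handed in, with the robot touching nothing.
It also fails if it takes over 58 s, if anything falls off the work surface, if the arm or the gripper's body presses on something with over 40 N, if the wrist force passes 120 N, or if a joint passes its speed limit or range.

### The arm

A 6-joint arm with a two-finger parallel gripper is mounted at the origin on the work surface. World frame = base frame: x ahead of the robot, y to its left, z up, the work surface at z = 0. Lengths are in m, angles in rad, forces in N, time in s.
With the tool pointing down it reaches from about 0.375 to 0.9 m from the base axis. Payload 3.1 kg.
Tool frame: the origin (TCP) lies on the centre line of the jaws, within the pads' length; the fingertips stand manip.finger_overhang ahead of it and the grasp point (between the pads) lies 11 mm behind it (manip.finger_overhang is the distance from the TCP to the fingertips, in m); y points along the fingers, z is the direction in which the jaws open and shut, and the axes are right-handed (so a half turn about y gives the same grasp; the last joint's range is limited). The gripper opens to 85 mm and grips with 20 to 120 N. Pads are 22 mm wide; open, the fingers measure 114 mm over their backs; the gripper's body (76 mm by 85 mm) begins 54 mm behind the grasp point. The pads swing forward as they close: fully open they stand 13 mm farther back than shut.
Start: joints at [-1.468, 0.527, 1.433, -0, 1.181, -0.178], TCP at [0.174, -0.6, 0.239] pointing down, gripper open.
Joint ranges: [-3.08, 3.08], [-0.75, 2.2], [0.22, 2.44], [-1.43, 4.57], [0, 2.65], [-2.85, 2.85]. Speed limits (rad/s): [2.79, 2.79, 3.14, 3.14, 3.14, 3.14].

### API

Orientations are given as a unit quaternion [x, y, z, w].
In Python, from station import manip gives the robot as it stands.
- The arm moves only by the tool send_rows, never from a script. Its argument "plan" is a list of rows, each an object with "linear": the shift along the tool's x, y, z in units of 30 mm (1.0 is 30 mm), a list of three; "roll": the turn about the tool's y in units of 6 degrees (1.0 is 6 degrees). In form: [{"linear": [tx, ty, tz], "roll": roll}, ...]. A call has exactly 5 rows; each row shifts and turns the commanded pose from where the row before left it, along the tool's axes as they then stand; what a row does not reach is not made up. A row lasts 1/8 s, in which the tool goes at most 62.5 mm and 10.7 degrees, less where a joint would pass 70% of its speed; a pose out of reach is approached as far as the arm can. A call is refused whole if a number of a shift passes 1 or a number of a turn 1, either way. A call with a gripper value outside its range is refused whole. "claw" is the finger opening in mm, from 0 to 85.4, set as the call begins (left out, the last holds). The fingers move at their own pace and stop on an object; "force" is the grip in N (left out, the last holds). Time passes only in rows, so rows that do not move let the fingers close, or fill a call up. It gives the time, the measured TCP pose, the force and the opening at its end, in the units of the state.
- manip.sense(): the state, without advancing time (a new reading comes with each control period).
- manip.snapshot(name): name is "scene" or "top" or "wrist"; returns the picture (420x560x3 uint8, blue, green, red); there is no depth.
- manip.get_calibration(name): a dict with "fovy" (degrees; the focal length in pixels is half the picture's height over the tangent of half this angle, whatever the lens; pixels are square), "cx", "cy" (the principal point, pixels), "k1" (the pictures are not rectified: a ray, as slopes to the right and down, at radius r is drawn at 1 + k1 r^2 times it, then the intrinsics apply), "cam_to_world" (4x4, takes a point from camera to world coordinates); the wrist camera has in their place "tool_from_camera" (4x4, takes a point from camera to tool coordinates, whose origin is the TCP and whose axes are the tool frame's). Camera axes: x right, y down, z forward; pixel columns grow to the right and rows downward; lengths in m; the calibration is good to about 2 mm. A picture is of the moment at which its call begins: read the wrist's pose just before it. get_calibration takes no time and is no camera call.
- manip.sign_off(): hands the job in, once; it reports no verdict.
Trained networks look in the newest picture that a camera, given by its name, has taken for a name from the list of things; names that differ only in an ending like _2 or _b are one class to them, and where a whole thing is asked for, a point or a joint stands for the part that bears it (a point fixed in the world has none). Each returns a list of dicts, best first, with "p" (0 to 1); they miss things now and then, are a little off and sometimes report something else, mostly with a low value. They report only what shows in the picture. A call takes as long as a camera call. They do not tell look-alikes from the thing itself.
- manip.look_for(camera, query): "extent" ([left, top, right, bottom] in pixels, round what is visible of it).
The state is a dict: "t": time; "q": joint angles; "qd": joint speeds; "tau": joint torques, N m; "tcp_pos": TCP position; "tool_rot": TCP orientation; "force": force on the tool from outside, world axes, zero at the start; "ft_torque": the same for the moment, N m; "finger_gap": opening from 0.0 (shut) to 1.0 (fully open).
Only numpy, scipy, OpenCV 4.12 (cv2) and the standard library are available. Lean on these libraries where they do the work, as an engineer would, in place of code of your own. Each camera call takes 0.05 s, during which the arm holds its last target.

## Working session

There is one attempt and no reset: what is moved stays moved. The work goes in short steps, Python scripts to look and compute and a tool call to move; the robot and the scene stay as the last step left them, time stands still between calls to the robot, and variables do not carry over. Pictures are saved under pics/ and viewed, and the job is handed in when it is done.

Besides the shell and the picture viewer there is one more tool, called after "Emit:" as name(argument=value, ...), one argument or row to a line, values as JSON. send_rows: Moves the arm, as the interface text tells. Its arguments: {"type":"object","properties":{"plan":{"type":"array"},"claw":{"type":"number"},"force":{"type":"number"}},"required":["plan"]}

```bash
ls; mkdir -p pics; cat > h.py <<'E'
import numpy as np, cv2
from station import manip
from scipy.spatial.transform import Rotation as R
E
python3 - <<'E'
from h import *
s=manip.sense(); print(s); print(manip.finger_overhang)
for c in ("scene","top","wrist"):
    print(c,manip.get_calibration(c))
    cv2.imwrite(f"pics/{c}0.png",manip.snapshot(c))
E
```

```text
pics
{'t': 0.0, 'q': array([-1.46748424e+00,  5.28508302e-01,  1.43388104e+00,  3.76499170e-05,
        1.18137213e+00, -1.78507119e-01]), 'qd': array([ 0.00038428,  0.00035746, -0.0014384 ,  0.00174553, -0.00022062,
        0.00051455]), 'tau': array([-4.73640557e-04, -4.42357671e+01, -1.78026956e+01, -3.02633362e-04,
        8.34494946e-03, -1.46095040e-06]), 'tcp_pos': array([ 0.17377736, -0.59964789,  0.23831446]), 'tool_rot': array([-0.09926254,  0.70086449, -0.69933291,  0.09934478]), 'force': array([-0.79923082,  0.00869852, -0.44344476]), 'ft_torque': array([ 0.02275826, -0.02406752, -0.01534564]), 'finger_gap': 1.000204020131753}
0.008
scene {'fovy': 48.31075258968638, 'cx': 283.2860868168136, 'cy': 216.6389584744438, 'k1': -0.06273834201855219, 'cam_to_world': array([[-0.85423642,  0.33825874, -0.39479257,  0.91857329],
       [ 0.51979597,  0.54167462, -0.66060635,  0.68533721],
       [-0.00960676, -0.76952559, -0.63854372,  0.70487344],
       [ 0.        ,  0.        ,  0.        ,  1.        ]])}
top {'fovy': 51.21847134304953, 'cx': 282.16174316968704, 'cy': 208.94647
[... 172 characters left out ...]
2637e-02,  6.17286026e-04,
         3.36548463e-03],
       [-1.60827202e-03, -4.95283393e-02, -9.98771424e-01,
         1.08806210e+00],
       [ 0.00000000e+00,  0.00000000e+00,  0.00000000e+00,
         1.00000000e+00]])}
wrist {'fovy': 70.22755184559638, 'cx': 275.5089252179522, 'cy': 209.32909070838534, 'k1': -0.034874097388150734, 'tool_from_camera': array([[-4.42345279e-04,  9.58488852e-01,  2.85129663e-01,
        -7.28364376e-02],
       [-4.86215973e-04, -2.85129864e-01,  9.58488771e-01,
        -1.35052726e-01],
       [ 9.99999784e-01,  2.85348386e-04,  5.92158439e-04,
         1.88574199e-03],
       [ 0.00000000e+00,  0.00000000e+00,  0.00000000e+00,
         1.00000000e+00]])}
```

View pics/top0.png

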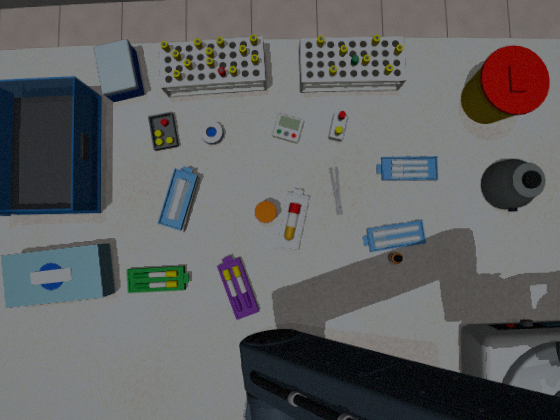

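View pics/scene0.png

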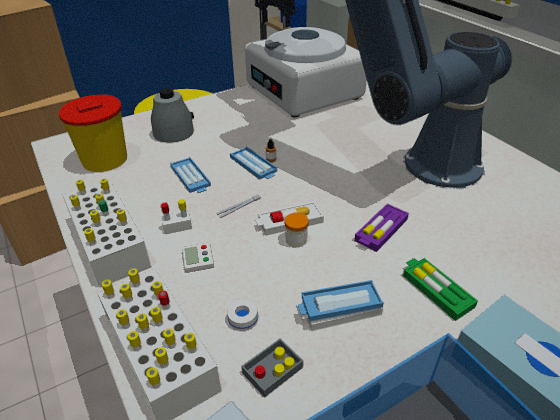

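```bash
python3 - <<'E'
from h import *
for n in ["one_top","one_top_tab","two_top","two_top_tab","three_top","one_bottom","one_bottom_tab","two_bottom","two_bottom_tab","dropper","cup"]:
    print(n,[([int(v) for v in d['extent']],round(d['p'],2)) for d in manip.look_for("top",n)][:4])
E
```

```text
one_top [([154, 164, 199, 230], 0.73)]
one_top_tab [([154, 166, 198, 233], 0.74), ([181, 176, 199, 229], 0.58)]
two_top [([360, 217, 425, 250], 0.83)]
two_top_tab [([364, 221, 425, 248], 0.81)]
three_top [([374, 155, 442, 184], 0.71)]
one_bottom [([276, 190, 305, 254], 0.7)]
one_bottom_tab [([275, 191, 308, 250], 0.95)]
two_bottom [([178, 177, 201, 231], 0.61), ([125, 264, 189, 294], 0.6), ([220, 255, 256, 323], 0.59), ([276, 192, 308, 250], 0.49)]
two_bottom_tab [([213, 257, 254, 322], 0.93), ([129, 263, 189, 297], 0.91), ([181, 176, 200, 229], 0.48)]
dropper [([388, 249, 402, 266], 0.6), ([154, 167, 198, 230], 0.32)]
cup [([252, 198, 274, 216], 0.93)]
```

```bash
python3 - <<'E'
from h import *
t=cv2.imread("pics/top0.png"); s=cv2.imread("pics/scene0.png")
def c(im,x,y,w,h,k): return cv2.resize(im[y:y+h,x:x+w],None,fx=k,fy=k,interpolation=cv2.INTER_CUBIC)
a=np.hstack([c(t,140,155,80,90,5),c(t,240,175,80,90,5)])
cv2.imwrite("pics/c1.png",a)
cv2.imwrite("pics/c2.png",c(t,345,140,110,140,4))
cv2.imwrite("pics/c3.png",np.hstack([c(s,290,265,100,75,4),c(s,240,185,100,75,4)]))
E
```

```text
(no output)
```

View pics/c1.png

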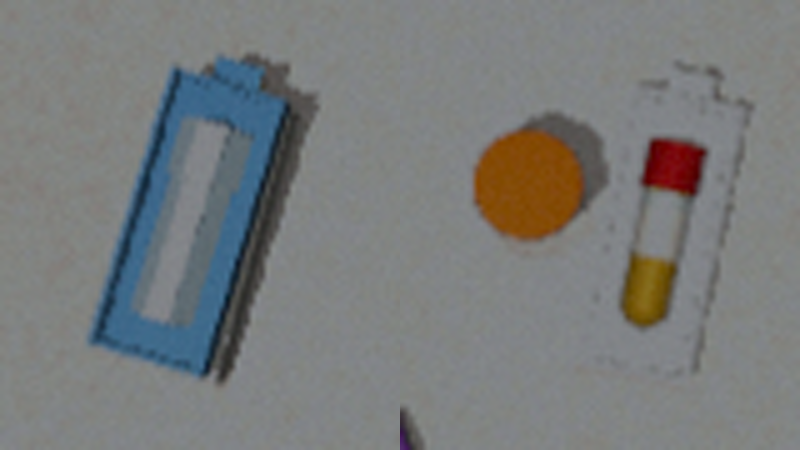

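View pics/c2.png

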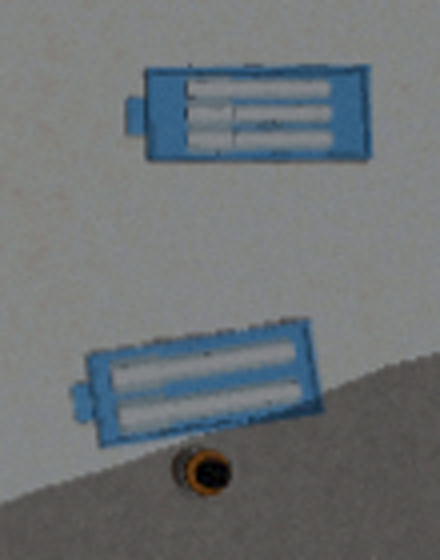

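View pics/c3.png

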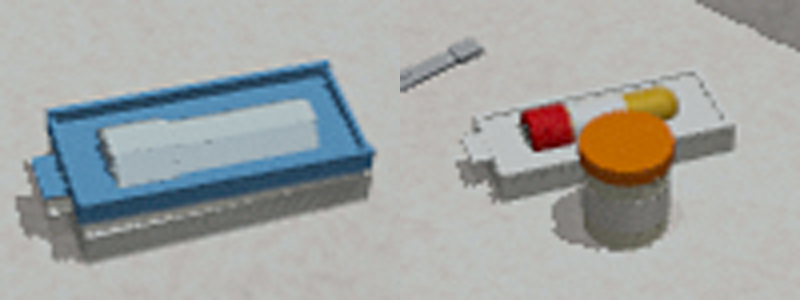

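```bash
cat >> h.py <<'E'
def cal(name,s=None):
    c=manip.get_calibration(name)
    if name=="wrist":
        T=np.eye(4);T[:3,:3]=R.from_quat(s['tool_rot']).as_matrix();T[:3,3]=s['tcp_pos']
        c['cam_to_world']=T@c['tool_from_camera']
    f=210/np.tan(np.radians(c['fovy']/2))
    return c,f
def px2w(name,uv,z,s=None):
    c,f=cal(name,s); out=[]
    for u,v in np.atleast_2d(uv):
        d=np.array([(u-c['cx'])/f,(v-c['cy'])/f]); p=d.copy()
        for _ in range(20): p=d/(1+c['k1']*(p@p))
        T=c['cam_to_world']; r=T[:3,:3]@np.array([p[0],p[1],1]); o=T[:3,3]
        out.append(o+r*(z-o[2])/r[2])
    return np.array(out)
def w2px(name,P,s=None):
    c,f=cal(name,s); Ti=np.linalg.inv(c['cam_to_world'])
    P=np.atleast_2d(P); q=P@Ti[:3,:3].T+Ti[:3,3]; p=q[:,:2]/q[:,2:]
    p=p*(1+c['k1']*(p**2).sum(1))[:,None]
    return p*f+np.array([c['cx'],c['cy']])
E
python3 - <<'E'
from h import *
def rep(n,uv,z):
    w=px2w("top",uv,z); print(n,np.round(w[:,:2],4).tolist(),'c',w.mean(0)[:2].round(4),'sides',[round(float(np.linalg.norm(w[i]-w[(i+1)%4])),4) for i in range(4)])
    d1=w[0]-w[3];d2=w[1]-w[2]; print('   angs',np.degrees(np.arctan2(d1[1],d1[0])),np.degrees(np.arctan2(d2[1],d2[0])))
g=lambda L,ox,oy,k:[(x/k+ox-.4,y/k+oy-.4) for x,y in L]
rep("one_top",g([(177,68),(290,103),(210,377),(92,343)],140,155,5),.041)
rep("one_bot",g([(642,85),(752,103),(697,373),(600,358)],160,175,5),.02)
# cap end left: order capL..
rep("two_top",g([(101,446),(88,353),(308,320),(324,410)],345,140,4),.014)
print(px2w("top",[( (529-400)/5+239.6,186/5+174.6)],.06), px2w("top",[(210/4+344.6,472/4+139.6)],.065))
s=manip.sense();print(R.from_quat(s['tool_rot']).as_matrix().round(4))
E
```

```text
one_top [[0.613, 0.261], [0.5947, 0.2061], [0.4635, 0.246], [0.4809, 0.3031]] c [0.538  0.2541] sides [0.0578, 0.1371, 0.0596, 0.1386]
   angs -17.698305940422834 -16.91611660255008
one_bot [[0.5524, -0.0111], [0.5425, -0.0647], [0.4115, -0.0349], [0.4197, 0.0121]] c [ 0.4815 -0.0247] sides [0.0545, 0.1344, 0.0477, 0.1348]
   angs -9.898239896303831 -12.790045544170953
two_top [[0.4028, -0.2087], [0.4599, -0.2023], [0.4773, -0.3395], [0.4217, -0.3477]] c [ 0.4405 -0.2746] sides [0.0575, 0.1383, 0.0562, 0.1402]
   angs 97.73350732669871 97.22626264333681
[[0.5023517  0.04350094 0.06      ]] [[ 0.38879459 -0.262345    0.065     ]]
[[-9.606e-01 -0.000e+00  2.781e-01]
 [-2.781e-01 -1.000e-04 -9.606e-01]
 [ 0.000e+00 -1.000e+00  1.000e-04]]
```

```bash
cat >> h.py <<'E'
def yaw(s=None):
    s=s or manip.sense(); z=R.from_quat(s['tool_rot']).as_matrix()[:,2]; return np.degrees(np.arctan2(z[1],z[0]))
def plan(tgt,yt,n=None):
    s=manip.sense(); p=s['tcp_pos'].copy(); M=R.from_quat(s['tool_rot']).as_matrix(); y0=yaw(s)
    dy=(yt-y0+180)%360-180
    d=np.array(tgt)-p
    if n is None:
        n=max(np.abs(d[2])/.03,np.linalg.norm(d[:2])/.03,abs(dy)/6); n=int(np.ceil(n/5-1e-6)*5)
    roll=round(-dy/6/n,2)
    out=[]
    for i in range(n):
        l=np.round(M.T@((np.array(tgt)-p)/(n-i))/.03,2); out.append((l.tolist(),roll))
        p=p+M@l*.03; M=M@R.from_euler('y',6*roll,degrees=True).as_matrix()
    for i in range(0,n,5): print([{"linear":a,"roll":b} for a,b in out[i:i+5]])
    print('from',s['tcp_pos'].round(4),round(y0,2),'n',n)
E
python3 -c "
from h import *
plan([.5,-.15,.24],-104)"
```

```text
[{'linear': [-0.73, -0.0, -0.57], 'roll': np.float64(0.25)}, {'linear': [-0.72, -0.0, -0.59], 'roll': np.float64(0.25)}, {'linear': [-0.7, -0.0, -0.61], 'roll': np.float64(0.25)}, {'linear': [-0.68, -0.0, -0.63], 'roll': np.float64(0.25)}, {'linear': [-0.67, -0.0, -0.64], 'roll': np.float64(0.25)}]
[{'linear': [-0.65, -0.0, -0.66], 'roll': np.float64(0.25)}, {'linear': [-0.63, -0.0, -0.68], 'roll': np.float64(0.25)}, {'linear': [-0.61, -0.0, -0.69], 'roll': np.float64(0.25)}, {'linear': [-0.6, -0.0, -0.71], 'roll': np.float64(0.25)}, {'linear': [-0.58, -0.0, -0.72], 'roll': np.float64(0.25)}]
[{'linear': [-0.56, -0.0, -0.74], 'roll': np.float64(0.25)}, {'linear': [-0.54, -0.0, -0.75], 'roll': np.float64(0.25)}, {'linear': [-0.52, -0.0, -0.77], 'roll': np.float64(0.25)}, {'linear': [-0.5, -0.0, -0.78], 'roll': np.float64(0.25)}, {'linear': [-0.48, -0.0, -0.79], 'roll': np.float64(0.25)}]
[{'linear': [-0.46, -0.0, -0.81], 'roll': np.float64(0.25)}, {'linear': [-0.43, -0.01, -0.82], 'roll': np.float64(0.25)}, {'linear': [-0.41, -0.0, -0.83], 'roll': np.float64(0.25)}, {'linear': [-0.39, -0.01, -0.84], 'roll': np.float64(0.25)}, {'linear': [-0.38, -0.0, -0.85], 'roll': np.float64(0.25)}]
from [ 0.1738 -0.6003  0.2394] -73.85 n 20
```

Emit:
send_rows(
  plan=[
    {"linear":[-0.7,0,-0.61],"roll":0.25},
    {"linear":[-0.7,0,-0.61],"roll":0.25},
    {"linear":[-0.7,0,-0.61],"roll":0.25},
    {"linear":[-0.7,0,-0.61],"roll":0.25},
    {"linear":[-0.7,0,-0.61],"roll":0.25},
  ],
)

```text
t: 1.32
tcp_pos: [0.2557, -0.4867, 0.2395]
tool_rot: [0.053, -0.705, 0.705, -0.053]
force: [0.8, 0.1, -0.3]
finger_gap: 0.999
```

Emit:
send_rows(
  plan=[
    {"linear":[-0.61,0,-0.69],"roll":0.25},
    {"linear":[-0.61,0,-0.69],"roll":0.25},
    {"linear":[-0.61,0,-0.69],"roll":0.25},
    {"linear":[-0.61,0,-0.69],"roll":0.25},
    {"linear":[-0.61,0,-0.69],"roll":0.25},
  ],
)

```text
t: 1.95
tcp_pos: [0.3365, -0.3748, 0.2395]
tool_rot: [0.007, -0.707, 0.707, -0.007]
force: [0.9, -1.1, 0.2]
finger_gap: 1.001
```

Emit:
send_rows(
  plan=[
    {"linear":[-0.52,0,-0.77],"roll":0.25},
    {"linear":[-0.52,0,-0.77],"roll":0.25},
    {"linear":[-0.52,0,-0.77],"roll":0.25},
    {"linear":[-0.52,0,-0.77],"roll":0.25},
    {"linear":[-0.52,0,-0.77],"roll":0.25},
  ],
)

```text
t: 2.58
tcp_pos: [0.4183, -0.262, 0.2396]
tool_rot: [-0.04, -0.706, 0.706, 0.039]
force: [0.5, -0.7, 0.5]
finger_gap: 0.999
```

Emit:
send_rows(
  plan=[
    {"linear":[-0.41,0,-0.83],"roll":0.25},
    {"linear":[-0.41,0,-0.83],"roll":0.25},
    {"linear":[-0.41,0,-0.83],"roll":0.25},
    {"linear":[-0.41,0,-0.83],"roll":0.25},
    {"linear":[-0.41,0,-0.83],"roll":0.25},
  ],
)

```text
t: 3.2
tcp_pos: [0.4991, -0.1491, 0.2395]
tool_rot: [-0.086, -0.702, 0.702, 0.085]
force: [0.6, -0.2, -0.1]
finger_gap: 0.998
```

```bash
python3 - <<'E'
from h import *
import pickle
s=manip.sense(); im=manip.snapshot("wrist"); pickle.dump(s,open("s1.pkl","wb")); cv2.imwrite("pics/w1.png",im); print(s['t'],s['tcp_pos'],yaw(s),s['qd'].round(3))
cv2.imwrite("pics/w1a.png",cv2.resize(im,(800,600),interpolation=cv2.INTER_CUBIC))
E
```

```text
3.2 [ 0.49911537 -0.14913884  0.23952174] -103.89851583474521 [ 0.436  0.107 -0.189  0.     0.079  0.64 ]
```

View pics/w1a.png

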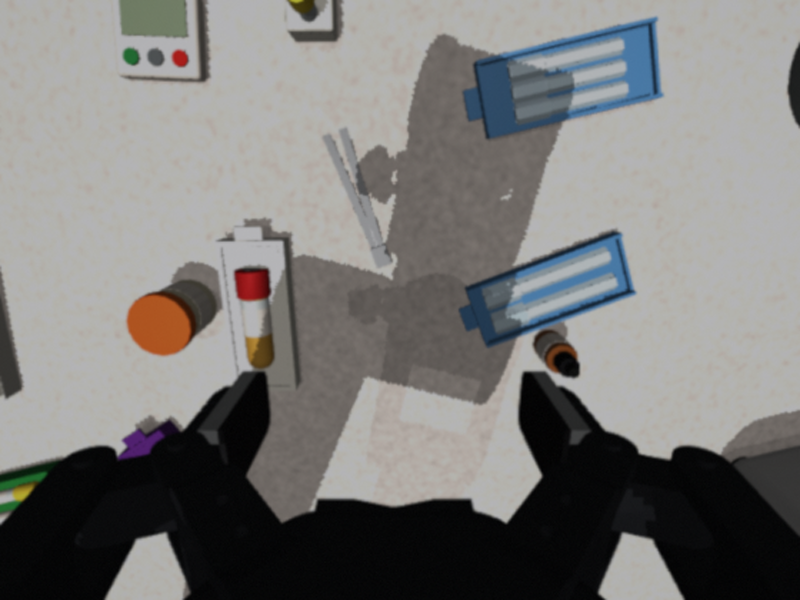

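```bash
python3 - <<'E'
from h import *
im=cv2.imread("pics/w1.png")
def c(im,x,y,w,h,k):
    o=cv2.resize(im[y:y+h,x:x+w],None,fx=k,fy=k,interpolation=cv2.INTER_CUBIC)
    for i in range(0,w,10): cv2.line(o,(i*k,0),(i*k,6 if i%50 else 14),(0,0,255),1)
    for i in range(0,h,10): cv2.line(o,(0,i*k),(6 if i%50 else 14,i*k),(0,0,255),1)
    return cv2.convertScaleAbs(o,alpha=1.2)
cv2.imwrite("pics/c4.png",c(im,145,148,70,130,5)[:600])
cv2.imwrite("pics/c5.png",c(im,315,155,140,95,5))
E
```

```text
(no output)
```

View pics/c4.png

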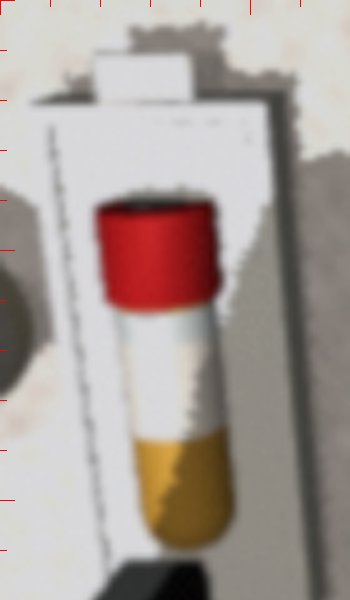

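View pics/c5.png

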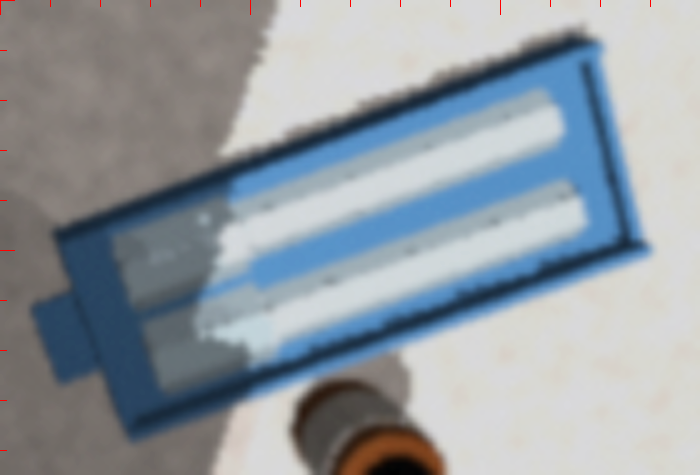

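```bash
cat >> h.py <<'E'
from scipy.optimize import least_squares
def fit(name,s,uv,local,z,x0):
    """local: list of (x,y[,z]) in object plan frame; pose x,y,yaw(deg) ; z heights"""
    L=np.array(local,float); uv=np.array(uv,float)
    def f(p):
        a=np.radians(p[2]); X=p[0]+L[:,0]*np.cos(a)-L[:,1]*np.sin(a); Y=p[1]+L[:,0]*np.sin(a)+L[:,1]*np.cos(a)
        return (w2px(name,np.c_[X,Y,np.broadcast_to(z,X.shape)],s)-uv).ravel()
    r=least_squares(f,x0,x_scale=[.01,.01,1]); return r.x,np.abs(r.fun).reshape(-1,2)
E
python3 - <<'E'
from h import *
import pickle
s=pickle.load(open("s1.pkl","rb"))
o=lambda L,ox,oy,k:[(x/k+ox-.4,y/k+oy-.4) for x,y in L]
C=[(.07,.029),(.07,-.029),(-.07,-.029),(-.07,.029)]
x,r=fit("wrist",s,o([(132,438),(57,232),(600,43),(650,248)],315,155,5),C,.014,[.44,-.27,97]); print("two_top",x,r.round(1).tolist())
# one bottom: corners L,R, tab outer corners
x,r=fit("wrist",s,o([(32,103),(268,100),(192,55),(95,55)],145,148,5),[(.07,.029),(.07,-.029),(.082,-.012),(.082,.012)],.02,[.48,-.025,-11]); print("one_bot",x,r.round(1).tolist())
# top view
x,r=fit("top",None,o([(101,446),(88,353),(308,320),(324,410)],345,140,4),C,.014,[.44,-.27,97]); print("two_top",x,r.round(1).tolist())
x,r=fit("top",None,o([(177,68),(290,103),(210,377),(92,343)],140,155,5),C,.041,[.54,.25,-17]);print("one_top",x,r.round(1).tolist())
E
```

```text
two_top [ 0.44054892 -0.27978863 97.13593119] [[0.9, 0.3], [0.2, 0.8], [0.5, 1.2], [0.3, 0.7]]
one_bot [  0.47860076  -0.02218062 -13.25860784] [[0.5, 0.5], [0.3, 0.4], [0.4, 0.5], [0.2, 0.2]]
two_top [ 0.44045953 -0.27456795 97.46430431] [[0.1, 0.1], [0.4, 0.1], [0.3, 0.4], [0.0, 0.4]]
one_top [  0.53803788   0.25406393 -17.3548244 ] [[0.0, 0.2], [0.3, 0.6], [0.5, 0.4], [0.2, 0.4]]
```

```bash
python3 - <<'E'
from h import *
s=manip.sense();print(s['tcp_pos'],yaw(s))
for z in (.24,.18):
    s['tcp_pos'][2]=z; print(px2w("wrist",[(275,60),(275,150),(275,209)],.02,s)-s['tcp_pos'])
s=manip.sense()
plan([.455,-.025,.19],-102,5)
E
```

```text
[ 0.50090346 -0.1469462   0.23965433] -103.85982976795187
[[ 0.13412961 -0.03372955 -0.22      ]
 [ 0.03994303 -0.01049111 -0.22      ]
 [-0.03007966  0.00678772 -0.22      ]]
[[ 0.12344462 -0.03128891 -0.16      ]
 [ 0.0451673  -0.01197572 -0.16      ]
 [-0.0130277   0.0023845  -0.16      ]]
[{'linear': [0.49, 0.33, -0.72], 'roll': np.float64(-0.06)}, {'linear': [0.49, 0.33, -0.72], 'roll': np.float64(-0.06)}, {'linear': [0.48, 0.33, -0.72], 'roll': np.float64(-0.06)}, {'linear': [0.48, 0.33, -0.72], 'roll': np.float64(-0.06)}, {'linear': [0.48, 0.34, -0.73], 'roll': np.float64(-0.06)}]
from [ 0.5009 -0.1469  0.2397] -103.86 n 5
```

Emit:
send_rows(
  plan=[
    {"linear":[0.6,0.33,-0.7],"roll":0},
    {"linear":[0.6,0.33,-0.7],"roll":0},
    {"linear":[0.6,0.33,-0.7],"roll":0},
    {"linear":[0.6,0.33,-0.7],"roll":0},
    {"linear":[0.6,0.33,-0.7],"roll":0},
  ],
)

```text
t: 3.88
tcp_pos: [0.436, -0.0259, 0.1898]
tool_rot: [-0.086, -0.702, 0.702, 0.085]
force: [0.9, 0.6, 0.5]
finger_gap: 1.003
```

Emit:
send_rows(
  plan=[
    {"linear":[0,0,0],"roll":0},
    {"linear":[0,0,0],"roll":0},
    {"linear":[0,0,0],"roll":0},
    {"linear":[0,0,0],"roll":0},
    {"linear":[0,0,0],"roll":0},
  ],
)

```text
t: 4.5
tcp_pos: [0.4365, -0.0268, 0.1899]
tool_rot: [-0.086, -0.702, 0.702, 0.085]
force: [-0.1, 0.5, -0.2]
finger_gap: 1.001
```

```bash
cat >> h.py <<'E'
import pickle
def shot(tag):
    s=manip.sense(); im=manip.snapshot("wrist"); pickle.dump(s,open(f"s_{tag}.pkl","wb")); cv2.imwrite(f"pics/w_{tag}.png",im)
    print(s['t'],s['tcp_pos'].round(4),round(yaw(s),2),np.abs(s['qd']).max().round(3),s['q'].round(2)); return s,im
def crop(im,x,y,w,h,k,f):
    o=cv2.resize(im[y:y+h,x:x+w],None,fx=k,fy=k,interpolation=cv2.INTER_CUBIC); o=cv2.convertScaleAbs(o,alpha=1.2)
    for i in range(0,w,10): cv2.line(o,(i*k,0),(i*k,6 if i%50 else 14),(0,0,255),1)
    for i in range(0,h,10): cv2.line(o,(0,i*k),(6 if i%50 else 14,i*k),(0,0,255),1)
    cv2.imwrite(f,o)
E
python3 -c "
from h import *
s,im=shot('b1')
crop(im,160,0,220,300,2,'pics/b1.png')
"
```

```text
4.5 [ 0.4365 -0.0268  0.1899] -103.89 0.004 [-0.32  0.36  1.94 -0.    0.84  1.5 ]
```

View pics/b1.png

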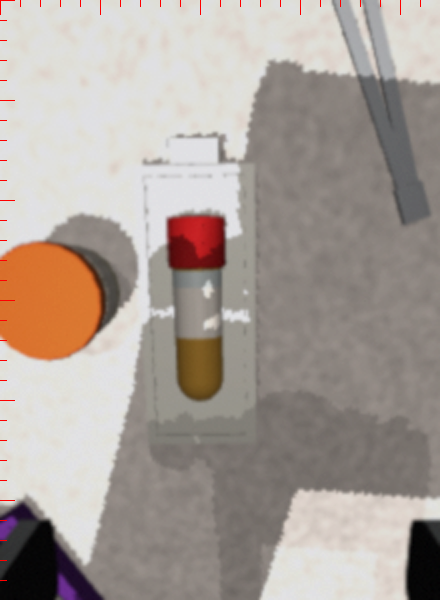

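```bash
python3 -c "
from h import *
im=cv2.imread('pics/w_b1.png')
crop(im,220,60,80,80,7,'pics/b2.png')
crop(im,220,160,80,70,7,'pics/b3.png')
"
```

```text
(no output)
```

View pics/b2.png

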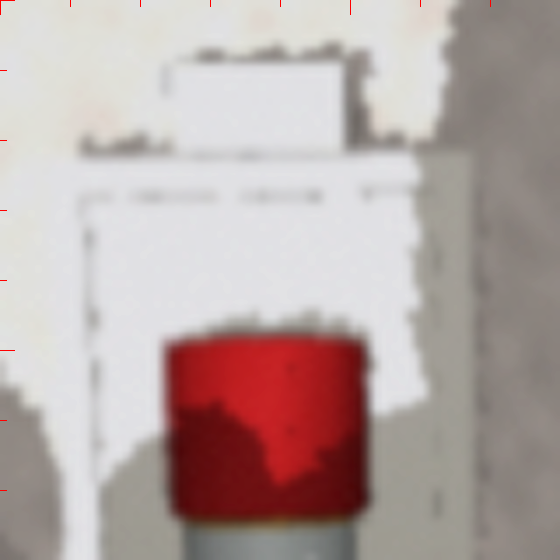

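View pics/b3.png

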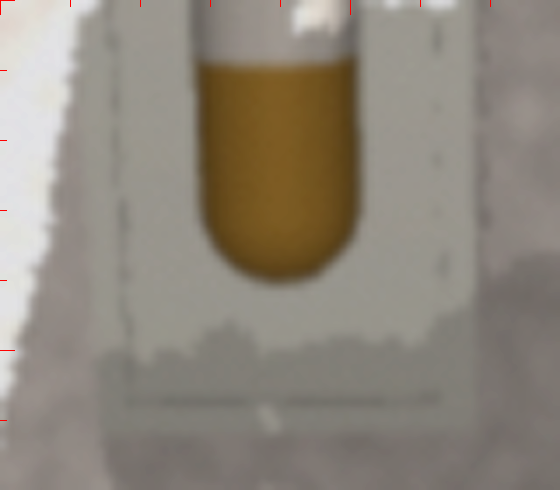

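```bash
python3 - <<'E'
from h import *
s=pickle.load(open("s_b1.pkl","rb"))
o=lambda L,ox,oy,k:[(x/k+ox-.4,y/k+oy-.4) for x,y in L]
uv=o([(474,153),(168,62),(344,62),(50,153)],220,60,7)+o([(474,430),(103,428)],220,160,7)
L=[(.07,-.029),(.082,.012),(.082,-.012),(.07,.029),(-.07,-.029),(-.07,.029)]
x,r=fit("wrist",s,uv,L,.02,[.48,-.025,-11]); print("outer",x,r.round(1).tolist())
uvi=o([(85,198),(432,192)],220,60,7)+o([(128,400),(438,398)],220,160,7)
w=px2w("wrist",uvi,.02,s); print(w[:,:2].round(4).tolist(), w.mean(0))
a=w[0]-w[2];b=w[1]-w[3];print(np.degrees(np.arctan2([a[1],b[1]],[a[0],b[0]])),np.linalg.norm(a),np.linalg.norm(w[0]-w[1]))
# cap edges
for uvc in ([(168,400),(367,400)],):
    p=px2w("wrist",o(uvc,220,60,7),.02,s);print('cap',p.mean(0),np.linalg.norm(p[0]-p[1]))
p=px2w("wrist",o([(199,150),(359,150)],220,160,7),.02,s);print('tube',p.mean(0),np.linalg.norm(p[0]-p[1]))
# cup from wrist: rim
E
```

```text
outer [  0.47887538  -0.02156501 -13.17048293] [[0.0, 0.2], [0.1, 0.2], [0.5, 0.6], [0.3, 0.7], [0.2, 0.2], [0.6, 0.7]]
[[0.5474, -0.0128], [0.5367, -0.059], [0.4214, 0.0168], [0.4104, -0.0294]] [ 0.47899167 -0.02109748  0.02      ]
[-13.22203326 -13.15483423] 0.1294245059053109 0.04739138945160215
cap [ 0.51572656 -0.03023322  0.02      ] 0.027826867821594343
tube [ 0.45350895 -0.01557824  0.02      ] 0.023695722164087992
```

```bash
python3 -c "
from h import *
plan([.498,.2665,.21],-107.3,10)"
```

```text
[{'linear': [0.04, -0.07, -1.0], 'roll': np.float64(0.06)}, {'linear': [0.04, -0.07, -1.0], 'roll': np.float64(0.06)}, {'linear': [0.05, -0.07, -1.0], 'roll': np.float64(0.06)}, {'linear': [0.05, -0.07, -1.0], 'roll': np.float64(0.06)}, {'linear': [0.06, -0.07, -1.0], 'roll': np.float64(0.06)}]
[{'linear': [0.07, -0.06, -0.99], 'roll': np.float64(0.06)}, {'linear': [0.07, -0.07, -0.99], 'roll': np.float64(0.06)}, {'linear': [0.08, -0.06, -1.0], 'roll': np.float64(0.06)}, {'linear': [0.08, -0.07, -0.99], 'roll': np.float64(0.06)}, {'linear': [0.09, -0.06, -0.99], 'roll': np.float64(0.06)}]
from [ 0.4365 -0.0267  0.1899] -103.88 n 10
```

Emit:
send_rows(
  plan=[
    {"linear":[0.05,-0.07,-1.0],"roll":0.06},
    {"linear":[0.05,-0.07,-1.0],"roll":0.06},
    {"linear":[0.05,-0.07,-1.0],"roll":0.06},
    {"linear":[0.05,-0.07,-1.0],"roll":0.06},
    {"linear":[0.05,-0.07,-1.0],"roll":0.06},
  ],
)

```text
t: 5.18
tcp_pos: [0.467, 0.1216, 0.2004]
tool_rot: [-0.096, -0.7, 0.701, 0.096]
force: [0.4, -0.7, -0.2]
finger_gap: 1.004
```

Emit:
send_rows(
  plan=[
    {"linear":[0.08,-0.07,-1.0],"roll":0.06},
    {"linear":[0.08,-0.07,-1.0],"roll":0.06},
    {"linear":[0.08,-0.07,-1.0],"roll":0.06},
    {"linear":[0.08,-0.07,-1.0],"roll":0.06},
    {"linear":[0.08,-0.07,-1.0],"roll":0.06},
  ],
)

```text
t: 5.8
tcp_pos: [0.4977, 0.2689, 0.2107]
tool_rot: [-0.107, -0.699, 0.699, 0.107]
force: [1.1, -0.2, 1.0]
finger_gap: 1.0
```

Emit:
send_rows(
  plan=[
    {"linear":[0,0,0],"roll":0},
    {"linear":[0,0,0],"roll":0},
    {"linear":[0,0,0],"roll":0},
    {"linear":[0,0,0],"roll":0},
    {"linear":[0,0,0],"roll":0},
  ],
)

```text
t: 6.42
tcp_pos: [0.4976, 0.2674, 0.2109]
tool_rot: [-0.108, -0.699, 0.699, 0.108]
force: [-0.0, -0.5, 0.3]
finger_gap: 1.003
```

```bash
python3 -c "
from h import *
s,im=shot('t1')
crop(im,210,40,130,150,4,'pics/t1.png')
"
```

```text
6.425 [0.4976 0.2674 0.2109] -107.5 0.004 [ 0.3   0.48  1.62 -0.    1.04  2.17]
```

View pics/t1.png

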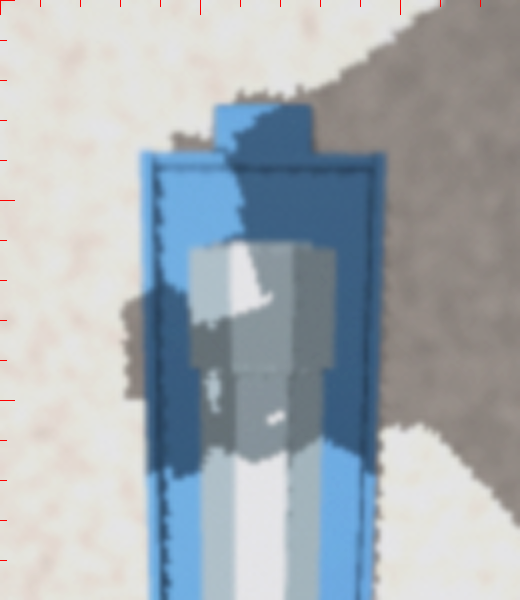

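```bash
python3 -c "
from h import *
im=cv2.imread('pics/w_t1.png')
crop(im,210,150,130,110,5,'pics/t2.png')
"
```

```text
(no output)
```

View pics/t2.png

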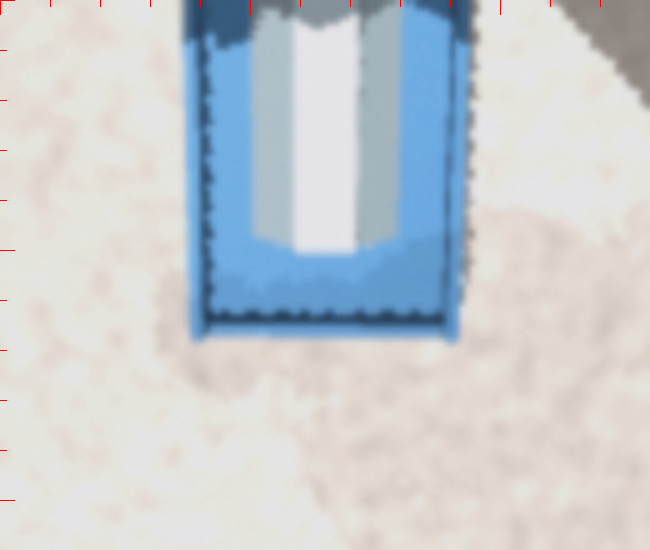

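```bash
python3 - <<'E'
from h import *
s=pickle.load(open("s_t1.pkl","rb"))
o=lambda L,ox,oy,k:[(x/k+ox-.4,y/k+oy-.4) for x,y in L]
uv=np.array(o([(140,152),(386,152),(214,104),(312,104)],210,40,4)+o([(190,340),(459,340)],210,150,5))
L=np.array([(.07,.029,.007),(.07,-.029,.007),(.082,.012,-.007),(.082,-.012,-.007),(-.07,.029,.007),(-.07,-.029,.007)])
def f(p):
    Rm=R.from_euler('ZYX',[p[3],p[4],p[5]],degrees=True).as_matrix()
    return np.r_[(w2px("wrist",L@Rm.T+p[:3],s)-uv).ravel()]
for fr in (True,False):
    g=(lambda p:f(np.r_[p[:3],p[3],0,0])) if fr else f
    r=least_squares(g,[.538,.254,.034,-17,0,0],x_scale=[.01,.01,.01,1,1,1]); print(r.x.round(4),np.abs(r.fun).max())
E
```

```text
[  0.5391   0.2533   0.034  -17.7927   0.       0.    ] 0.6463855843321085
[  0.5387   0.2535   0.0343 -17.8037  -1.9759   0.2037] 0.28465885955608883
```

```bash
python3 -c "
from h import *
plan([.5028,.2650,.028],-107.8,10)"
```

```text
[{'linear': [-0.02, 0.61, 0.0], 'roll': np.float64(0.01)}, {'linear': [-0.02, 0.61, 0.0], 'roll': np.float64(0.01)}, {'linear': [-0.02, 0.61, 0.0], 'roll': np.float64(0.01)}, {'linear': [-0.02, 0.61, 0.0], 'roll': np.float64(0.01)}, {'linear': [-0.02, 0.61, 0.0], 'roll': np.float64(0.01)}]
[{'linear': [-0.02, 0.61, 0.01], 'roll': np.float64(0.01)}, {'linear': [-0.02, 0.61, 0.0], 'roll': np.float64(0.01)}, {'linear': [-0.02, 0.61, 0.01], 'roll': np.float64(0.01)}, {'linear': [-0.02, 0.61, 0.0], 'roll': np.float64(0.01)}, {'linear': [-0.01, 0.61, 0.01], 'roll': np.float64(0.01)}]
from [0.4976 0.2676 0.2109] -107.49 n 10
```

Emit:
send_rows(
  plan=[
    {"linear":[-0.02,0.8,0],"roll":0.01},
    {"linear":[-0.02,0.8,0],"roll":0.01},
    {"linear":[-0.02,0.8,0],"roll":0.01},
    {"linear":[-0.02,0.8,0],"roll":0.01},
    {"linear":[-0.02,0.8,0],"roll":0.01},
  ],
)

```text
t: 7.1
tcp_pos: [0.5007, 0.267, 0.0902]
tool_rot: [0.109, 0.699, -0.699, -0.109]
force: [-0.3, -0.2, 0.1]
finger_gap: 1.004
```

Emit:
send_rows(
  plan=[
    {"linear":[-0.02,0.5,0.01],"roll":0.01},
    {"linear":[-0.02,0.5,0.01],"roll":0.01},
    {"linear":[-0.02,0.5,0],"roll":0.01},
    {"linear":[-0.02,0.4,0],"roll":0.01},
    {"linear":[-0.02,0.2,0],"roll":0.01},
  ],
)

```text
t: 7.72
tcp_pos: [0.5029, 0.2655, 0.027]
tool_rot: [-0.111, -0.698, 0.698, 0.111]
force: [-0.2, 0.5, -0.1]
finger_gap: 0.999
```

```bash
python3 -c "
from h import *
s=manip.sense();print(s['tcp_pos'],yaw(s),s['force'])
im=manip.snapshot('scene');crop(im,240,215,190,150,4,'pics/s1.png')
s,w=shot('g0'); crop(w,100,0,360,300,2,'pics/g0.png')"
```

```text
[0.50289916 0.26550691 0.02702141] -108.05593126289456 [-0.19504356  0.46763505 -0.07755173]
7.775 [0.5028 0.2654 0.0267] -108.06 0.023 [ 0.29  0.77  1.72 -0.    0.66  2.18]
```

View pics/s1.png

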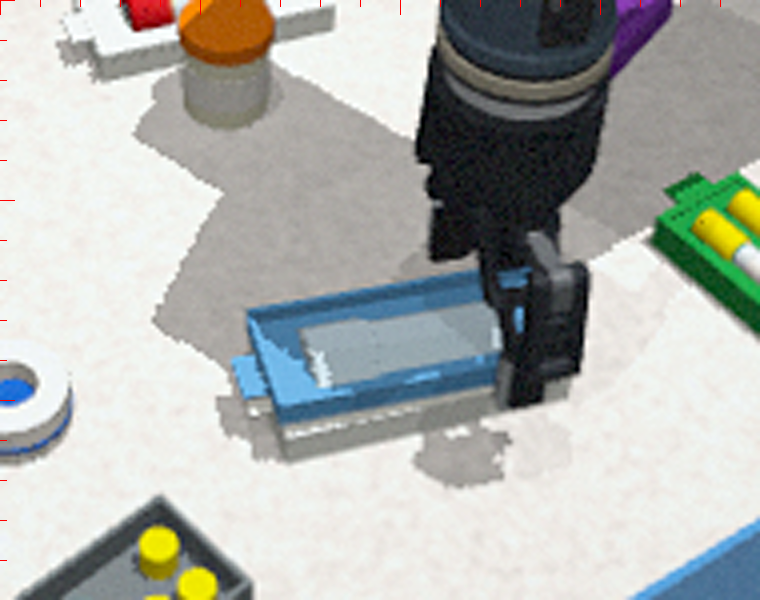

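View pics/g0.png

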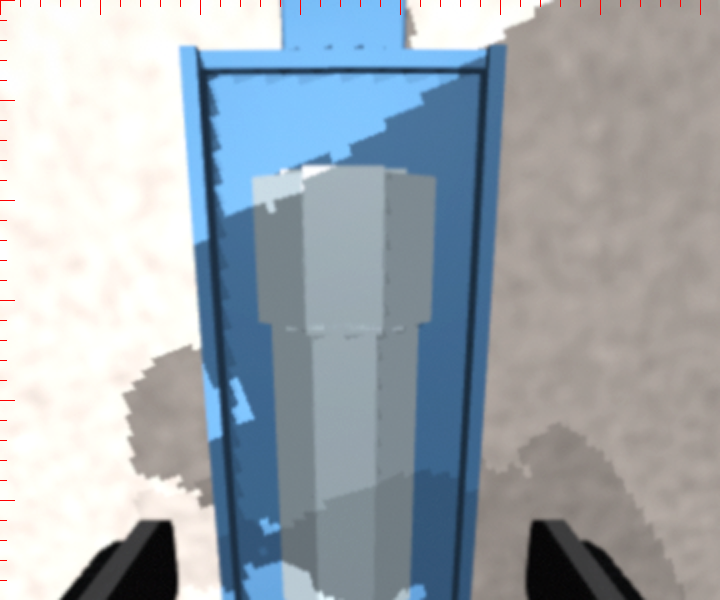

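```bash
python3 - <<'E'
from h import *
T=np.array([.5028,.2654]); a=np.radians(-108); zd=-np.array([np.cos(a),np.sin(a)]); xd=np.array([-zd[1],zd[0]])
for d in (.0425,.057):
  for e in (-.011,.011):
    for z in (.012,.02,.028): 
        p=np.r_[T+zd*d+xd*e,z]; q=w2px("scene",p)[0]; print(d,e,z,((q-[240,215])*4).round(0))
E
```

```text
0.0425 -0.011 0.012 [486. 430.]
0.0425 -0.011 0.02 [488. 419.]
0.0425 -0.011 0.028 [489. 408.]
0.0425 0.011 0.012 [531. 420.]
0.0425 0.011 0.02 [533. 409.]
0.0425 0.011 0.028 [535. 398.]
0.057 -0.011 0.012 [497. 455.]
0.057 -0.011 0.02 [499. 444.]
0.057 -0.011 0.028 [501. 433.]
0.057 0.011 0.012 [543. 445.]
0.057 0.011 0.02 [545. 434.]
0.057 0.011 0.028 [547. 423.]
```

Emit:
send_rows(
  plan=[
    {"linear":[0,0,0],"roll":0},
    {"linear":[0,0,0],"roll":0},
    {"linear":[0,0,0],"roll":0},
    {"linear":[0,0,0],"roll":0},
    {"linear":[0,0,0],"roll":0},
  ],
  claw=50,
  force=50,
)

```text
t: 8.45
tcp_pos: [0.5035, 0.2657, 0.0286]
tool_rot: [0.111, 0.699, -0.698, -0.111]
force: [-1.5, -1.4, 6.0]
finger_gap: 0.667
```

```bash
python3 -c "
from h import *
s=manip.sense();print(s['tcp_pos'],s['finger_gap']*85.4,s['force'])
s,w=shot('g1'); crop(w,100,0,360,300,2,'pics/g1.png')"
```

```text
[0.5035213  0.26568456 0.02863087] 56.956747365922816 [-1.51799961 -1.44496921  5.97442497]
8.45 [0.5035 0.2657 0.0286] -108.05 0.002 [ 0.29  0.77  1.71 -0.    0.66  2.18]
```

View pics/g1.png

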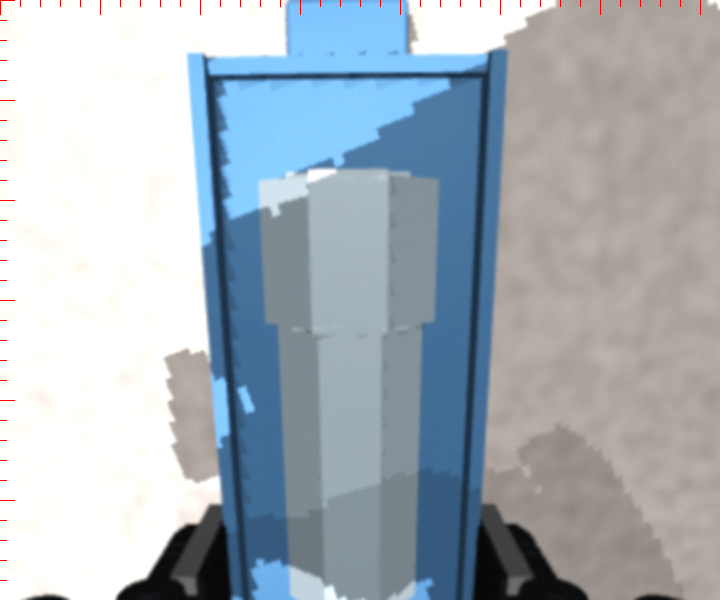

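Emit:
send_rows(
  plan=[
    {"linear":[0,-0.2,0],"roll":0},
    {"linear":[0,-0.3,0],"roll":0},
    {"linear":[0,-0.5,0],"roll":0},
    {"linear":[0,-1,0],"roll":0},
    {"linear":[0,-1,0],"roll":0},
  ],
)

```text
t: 9.12
tcp_pos: [0.503, 0.2656, 0.1193]
tool_rot: [0.111, 0.698, -0.698, -0.111]
force: [0.2, 0.5, -0.2]
finger_gap: 0.671
```

Emit:
send_rows(
  plan=[
    {"linear":[0,-0.7,0],"roll":0},
    {"linear":[0,-0.3,0],"roll":0},
    {"linear":[0,0,0],"roll":0},
    {"linear":[0,0,0],"roll":0},
    {"linear":[0,0,0],"roll":0},
  ],
)

```text
t: 9.75
tcp_pos: [0.5024, 0.2653, 0.1468]
tool_rot: [-0.11, -0.698, 0.699, 0.112]
force: [0.1, -0.1, -0.4]
finger_gap: 0.668
```

```bash
python3 -c "
from h import *
im=manip.snapshot('scene');crop(im,240,180,190,150,4,'pics/s2.png')
s,w=shot('g2'); crop(w,100,0,360,300,2,'pics/g2.png')"
```

```text
9.8 [0.5026 0.2654 0.1469] -108.06 0.004 [ 0.29  0.58  1.66 -0.    0.91  2.18]
```

View pics/s2.png

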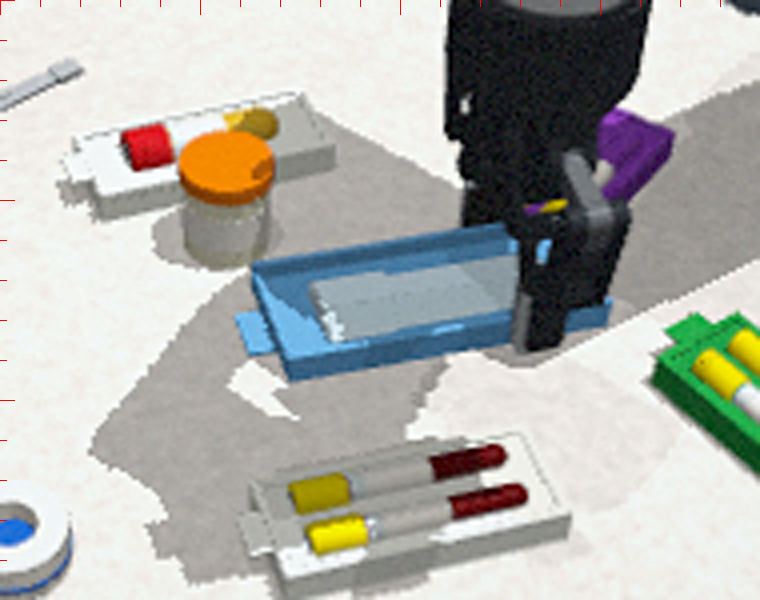

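View pics/g2.png

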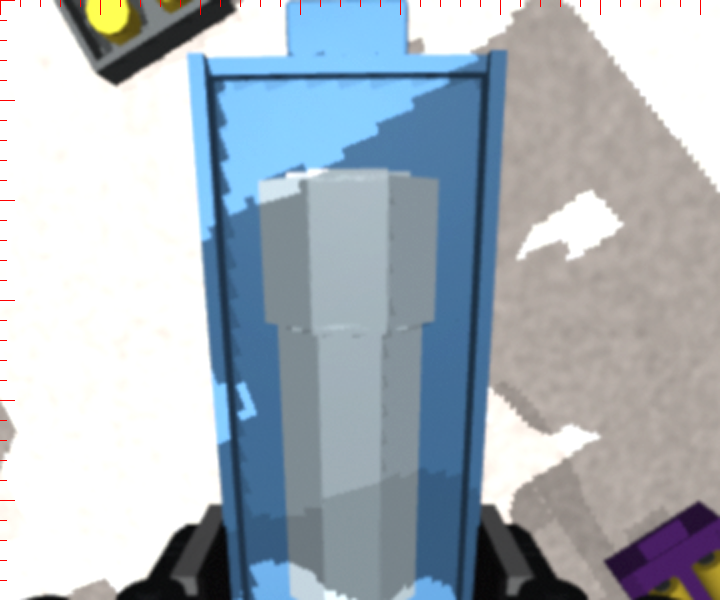

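```bash
python3 - <<'E'
from h import *
s={'tcp_pos':np.zeros(3),'tool_rot':np.array([0,0,0,1.])}
o=lambda L,ox,oy,k:[(x/k+ox-.25,y/k+oy-.25) for x,y in L]
uv=np.array(o([(190,54),(506,52)],100,0,2))
# tool frame: top x axis = -tool x ; left in image = ? tool z = cam x(right)
def f(p): # x,y,yaw
    a=p[2]; P=np.array([[p[0]-.029*np.sin(a),p[1],p[3]-.029*np.cos(a)],[p[0]+.029*np.sin(a),p[1],p[3]+.029*np.cos(a)]])
    return (w2px("wrist",P,s)-uv).ravel()
r=least_squares(f,[-.1,-.02,0,0]); print(r.x,np.degrees(r.x[2]),np.abs(r.fun).max())
for pit in (0,2,3): 
    a=np.radians(pit); # centre from cap upper edge mid: back .07 along, down .007
    x=r.x[0]; y=r.x[1]
    print(pit,'centre x',x+.07*np.cos(a)+ .007*np.sin(a),'y',y+.007*np.cos(a)+.07*np.sin(a))
# check uv of other features: ridge cap-end... 
E
```

```text
[-0.10753461 -0.01250861 -0.0060734   0.00076496] -0.34798016118722025 2.842170943040401e-14
0 centre x -0.03753461427545031 y -0.005508605038629284
2 centre x -0.0373329599071961 y -0.0030699044803205464
3 centre x -0.03726419514892954 y -0.0018546813583411991
```

```bash
python3 -c "
from h import *
plan([.4428,-.012,.125],-103.2,10)"
```

```text
[{'linear': [-0.1, 0.07, 0.94], 'roll': np.float64(-0.08)}, {'linear': [-0.09, 0.07, 0.94], 'roll': np.float64(-0.08)}, {'linear': [-0.08, 0.08, 0.94], 'roll': np.float64(-0.08)}, {'linear': [-0.07, 0.07, 0.94], 'roll': np.float64(-0.08)}, {'linear': [-0.07, 0.08, 0.95], 'roll': np.float64(-0.08)}]
[{'linear': [-0.06, 0.07, 0.94], 'roll': np.float64(-0.08)}, {'linear': [-0.05, 0.08, 0.95], 'roll': np.float64(-0.08)}, {'linear': [-0.04, 0.07, 0.95], 'roll': np.float64(-0.08)}, {'linear': [-0.03, 0.08, 0.94], 'roll': np.float64(-0.08)}, {'linear': [-0.02, 0.07, 0.95], 'roll': np.float64(-0.08)}]
from [0.5027 0.2654 0.147 ] -108.06 n 10
```

Emit:
send_rows(
  plan=[
    {"linear":[-0.08,0.07,0.94],"roll":-0.08},
    {"linear":[-0.08,0.07,0.94],"roll":-0.08},
    {"linear":[-0.08,0.07,0.94],"roll":-0.08},
    {"linear":[-0.08,0.07,0.94],"roll":-0.08},
    {"linear":[-0.08,0.07,0.94],"roll":-0.08},
  ],
)

```text
t: 10.48
tcp_pos: [0.4729, 0.1264, 0.137]
tool_rot: [-0.096, -0.701, 0.701, 0.096]
force: [0.7, 0.5, -0.6]
finger_gap: 0.665
```

Emit:
send_rows(
  plan=[
    {"linear":[-0.04,0.07,0.94],"roll":-0.08},
    {"linear":[-0.04,0.07,0.94],"roll":-0.08},
    {"linear":[-0.04,0.07,0.94],"roll":-0.08},
    {"linear":[-0.04,0.07,0.94],"roll":-0.08},
    {"linear":[-0.04,0.07,0.94],"roll":-0.08},
  ],
)

```text
t: 11.1
tcp_pos: [0.443, -0.0115, 0.1266]
tool_rot: [-0.081, -0.702, 0.702, 0.081]
force: [0.1, 0.1, -1.7]
finger_gap: 0.665
```

```bash
python3 -c "
from h import *
s=manip.sense();print(s['t'])
im=manip.snapshot('top');cv2.imwrite('pics/top1.png',im); crop(im,140,150,100,110,5,'pics/t5.png')
plan([.4428,-.012,.07],-103.2,5)"
```

```text
11.1
[{'linear': [0.0, 0.38, -0.01], 'roll': np.float64(-0.0)}, {'linear': [0.0, 0.37, -0.01], 'roll': np.float64(-0.0)}, {'linear': [0.0, 0.38, -0.01], 'roll': np.float64(-0.0)}, {'linear': [0.01, 0.37, -0.02], 'roll': np.float64(-0.0)}, {'linear': [0.0, 0.38, -0.01], 'roll': np.float64(-0.0)}]
from [ 0.4428 -0.0139  0.1264] -103.3 n 5
```

View pics/t5.png

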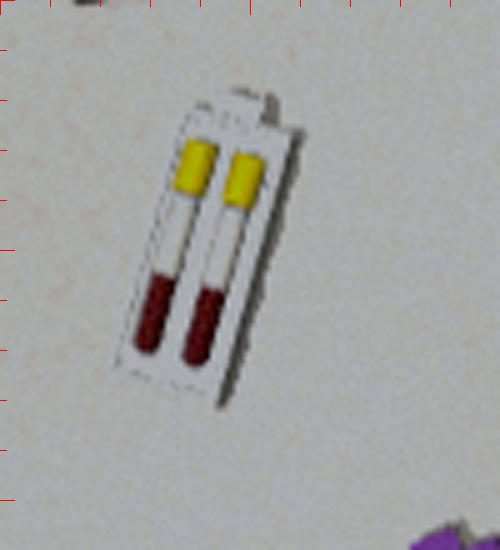

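Emit:
send_rows(
  plan=[
    {"linear":[0,0.5,-0.06],"roll":0},
    {"linear":[0,0.5,0],"roll":0},
    {"linear":[0,0.5,0],"roll":0},
    {"linear":[0,0.3,0],"roll":0},
    {"linear":[0,0,0],"roll":0},
  ],
)

```text
t: 11.78
tcp_pos: [0.4433, -0.0087, 0.0723]
tool_rot: [0.081, 0.702, -0.702, -0.082]
force: [0.2, -0.1, -1.5]
finger_gap: 0.666
```

```bash
python3 -c "
from h import *
s=manip.sense();print(s['t'],s['tcp_pos'],yaw(s))
im=manip.snapshot('scene');crop(im,220,150,140,110,5,'pics/s3.png')
"
```

```text
11.775 [ 0.44330076 -0.00868259  0.07225576] -103.25016277982569
```

View pics/s3.png

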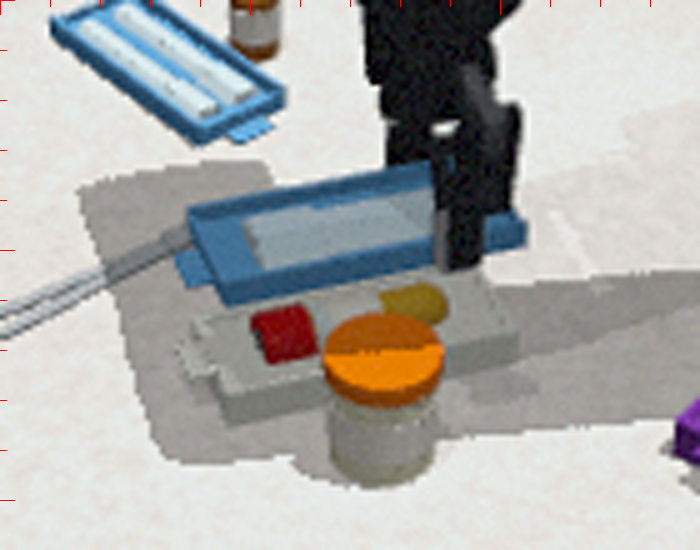

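Emit:
send_rows(
  plan=[
    {"linear":[0,0.3,0.11],"roll":0},
    {"linear":[0,0.3,0],"roll":0},
    {"linear":[0,0.2,0],"roll":0},
    {"linear":[0,0,0],"roll":0},
    {"linear":[0,0,0],"roll":0},
  ],
)

```text
t: 12.45
tcp_pos: [0.4428, -0.0121, 0.0488]
tool_rot: [0.082, 0.702, -0.702, -0.082]
force: [-0.2, 0.2, -0.5]
finger_gap: 0.667
```

```bash
python3 -c "
from h import *
s=manip.sense();print(s['t'],s['tcp_pos'],yaw(s),s['qd'].round(3))
"
```

```text
12.45 [ 0.44282279 -0.01205496  0.04878982] -103.25253727151883 [ 0.    -0.007 -0.    -0.     0.     0.   ]
```

Emit:
send_rows(
  plan=[
    {"linear":[0,0.13,0],"roll":0},
    {"linear":[0,0.13,0],"roll":0},
    {"linear":[0,0.13,0],"roll":0},
    {"linear":[0,0.13,0],"roll":0},
    {"linear":[0,0.1,0],"roll":0},
  ],
)

```text
t: 13.08
tcp_pos: [0.4428, -0.0121, 0.0299]
tool_rot: [0.082, 0.702, -0.702, -0.082]
force: [-0.4, 0.5, -0.4]
finger_gap: 0.665
```

Emit:
send_rows(
  plan=[
    {"linear":[0,0.05,0],"roll":0},
    {"linear":[0,0.05,0],"roll":0},
    {"linear":[0,0.05,0],"roll":0},
    {"linear":[0,0.05,0],"roll":0},
    {"linear":[0,0.05,0],"roll":0},
  ],
)

```text
t: 13.7
tcp_pos: [0.4429, -0.0121, 0.0232]
tool_rot: [0.082, 0.702, -0.702, -0.081]
force: [-0.9, 1.1, 16.1]
finger_gap: 0.667
```

```bash
python3 -c "
from h import *
s=manip.sense();print(s['t'],s['tcp_pos'],yaw(s),s['force'])
im=manip.snapshot('scene');crop(im,220,150,140,110,5,'pics/s4.png')
"
```

```text
13.7 [ 0.44291688 -0.01207     0.02318418] -103.270921963645 [-0.89290515  1.10676642 16.12539404]
```

View pics/s4.png

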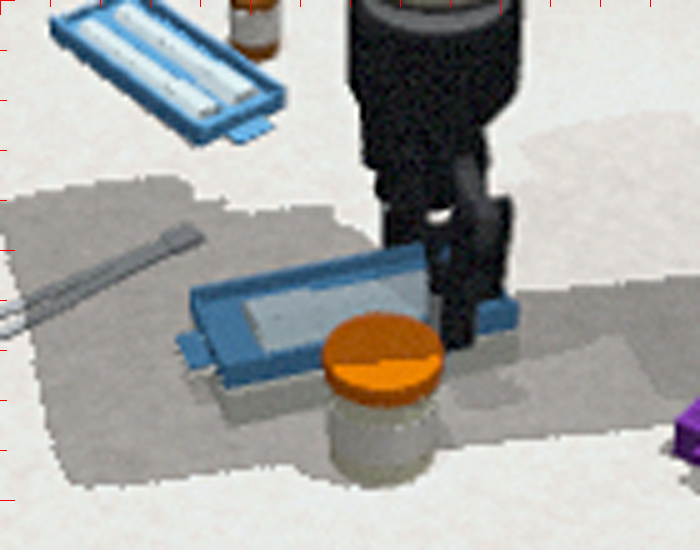

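Emit:
send_rows(
  plan=[
    {"linear":[0,0,0],"roll":0},
    {"linear":[0,0,0],"roll":0},
    {"linear":[0,0,0],"roll":0},
    {"linear":[0,-0.3,0],"roll":0},
    {"linear":[0,-0.5,0],"roll":0},
  ],
  claw=72,
)

```text
t: 14.38
tcp_pos: [0.4425, -0.012, 0.047]
tool_rot: [0.081, 0.702, -0.702, -0.082]
force: [0.5, 1.0, 0.6]
finger_gap: 0.839
```

Emit:
send_rows(
  plan=[
    {"linear":[0,-1,0],"roll":0},
    {"linear":[0,-1,0],"roll":0},
    {"linear":[0,-1,0],"roll":0},
    {"linear":[0,-0.5,0],"roll":0},
    {"linear":[0,0,0],"roll":0},
  ],
)

```text
t: 15.0
tcp_pos: [0.4434, -0.0122, 0.1531]
tool_rot: [-0.083, -0.702, 0.703, 0.08]
force: [0.1, 0.6, -0.3]
finger_gap: 0.844
```

```bash
python3 -c "
from h import *
im=manip.snapshot('scene');crop(im,240,180,100,80,7,'pics/s5.png')
s,w=shot('p1'); crop(w,180,0,200,300,2,'pics/p1.png')
"
```

```text
15.05 [ 0.4428 -0.0121  0.1523] -103.25 0.028 [-0.28  0.44  1.96  0.    0.74  1.52]
```

View pics/s5.png

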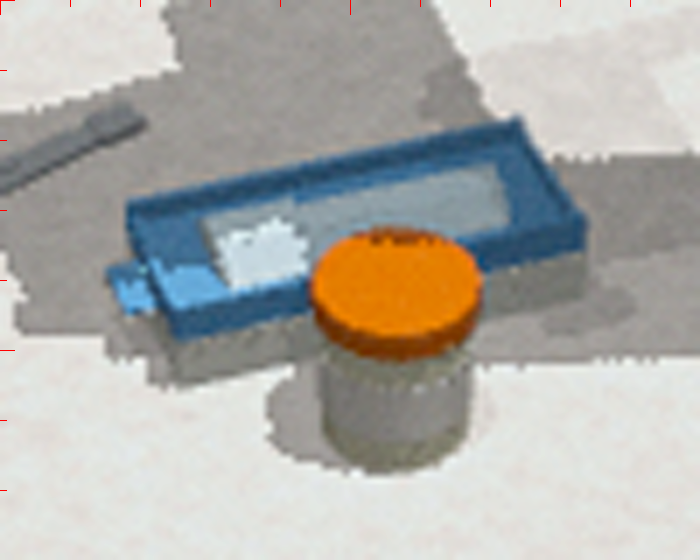

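View pics/p1.png

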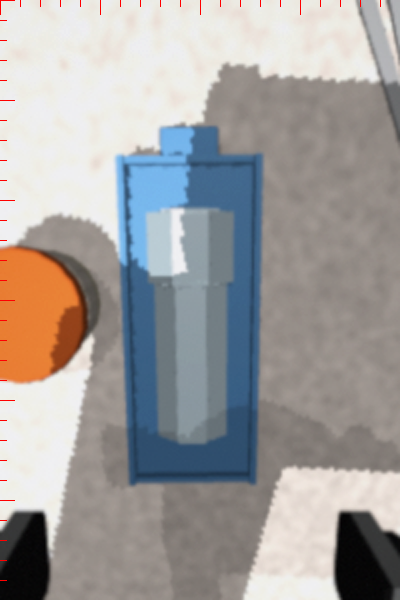

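```bash
cat >> h.py <<'E'
def fit6(s,uv,x0,cam="wrist"):
    L=np.array([(.07,.029,.007),(.07,-.029,.007),(.082,.012,-.0055),(.082,-.012,-.0055),(-.07,.029,.007),(-.07,-.029,.007)]); uv=np.array(uv)
    def f(p):
        Rm=R.from_euler('ZYX',p[3:],degrees=True).as_matrix(); return (w2px(cam,L@Rm.T+p[:3],s)-uv).ravel()
    for g,n in ((lambda p:f(np.r_[p[:2],x0[2],p[3],0,0]),'flat@z'),(lambda p:f(np.r_[p[:4],0,0]),'flat'),(f,'6d')):
        r=least_squares(g,x0,x_scale=[.01,.01,.01,1,1,1]); print(n,r.x.round(4),np.abs(r.fun).max().round(2))
E
python3 - <<'E'
from h import *
im=cv2.imread('pics/w_p1.png')
crop(im,230,55,90,50,8,'pics/p2.png');crop(im,230,215,90,40,8,'pics/p3.png')
s=cv2.imread('pics/s5.png')
E
```

```text
(no output)
```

View pics/p2.png

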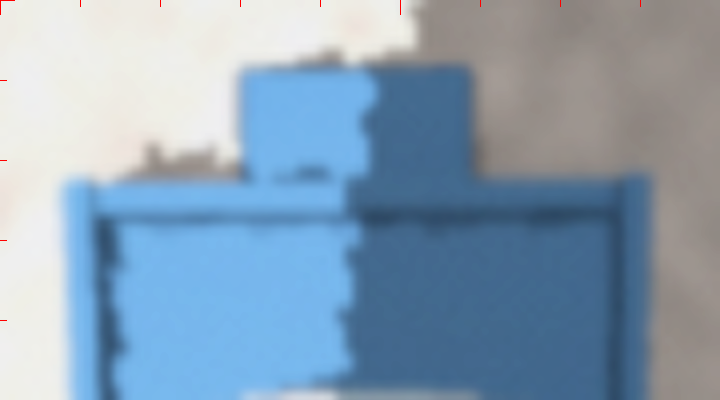

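View pics/p3.png

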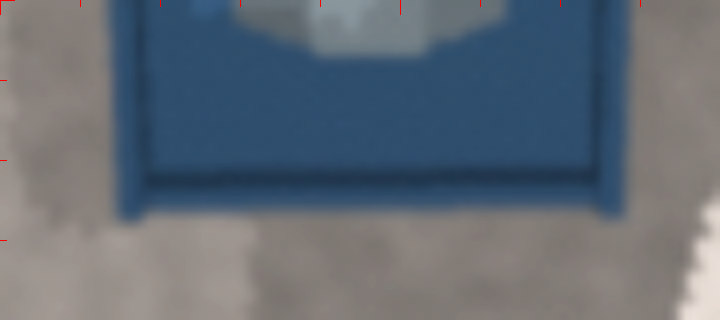

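```bash
python3 - <<'E'
from h import *
s=pickle.load(open("s_p1.pkl","rb"))
o=lambda L,ox,oy,k:[(x/k+ox-.45,y/k+oy-.45) for x,y in L]
uv=o([(63,180),(652,176),(240,70),(472,67)],230,55,8)+o([(118,220),(624,217)],230,215,8)
fit6(s,uv,[.479,-.0213,.027,-13.2,0,0])
# scene projection of closed top and bottom rim edges for check
def corners(x,y,yw,z):
    a=np.radians(yw); return np.array([[x+c*np.cos(a)-d*np.sin(a),y+c*np.sin(a)+d*np.cos(a),z] for c,d in ((.07,.029),(-.07,.029),(-.07,-.029),(.07,-.029))])
im=cv2.imread('pics/s5.png')
for z,col in ((.0,(0,0,255)),(.02,(0,255,0)),(.034,(0,255,255))):
    q=((w2px("scene",corners(.479,-.0213,-13.2,z))-[240,180]+.5)*7).astype(int)
    cv2.polylines(im,[q.reshape(-1,1,2)],True,col,1)
cv2.imwrite('pics/s6.png',im)
E
```

```text
flat@z [  0.479   -0.0219   0.0231 -12.6708   0.       0.    ] 0.24
flat [  0.479   -0.0219   0.0268 -12.6708   0.       0.    ] 0.23
6d [ 4.79000e-01 -2.19000e-02  2.68000e-02 -1.26711e+01 -9.95000e-02
  3.50000e-03] 0.24
```

View pics/s6.png

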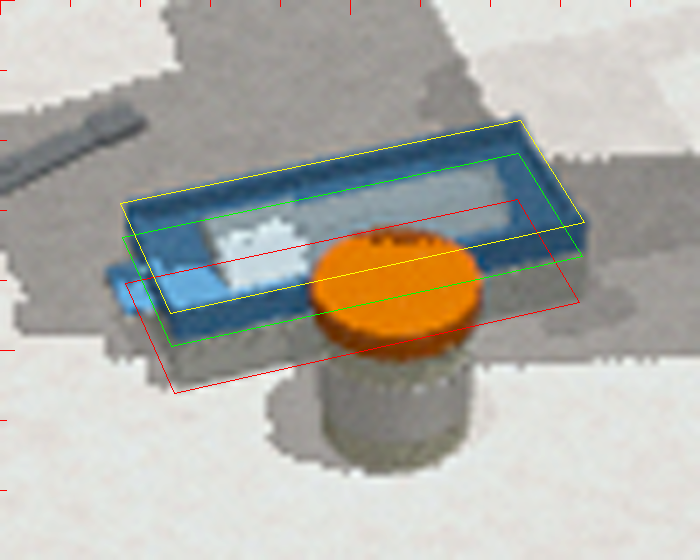

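```bash
python3 -c "
from h import *
plan([.496,.267,.19],-107.5,10)"
```

```text
[{'linear': [0.04, -0.13, -0.95], 'roll': np.float64(0.07)}, {'linear': [0.05, -0.13, -0.95], 'roll': np.float64(0.07)}, {'linear': [0.05, -0.13, -0.94], 'roll': np.float64(0.07)}, {'linear': [0.06, -0.13, -0.94], 'roll': np.float64(0.07)}, {'linear': [0.07, -0.13, -0.94], 'roll': np.float64(0.07)}]
[{'linear': [0.07, -0.13, -0.95], 'roll': np.float64(0.07)}, {'linear': [0.08, -0.12, -0.94], 'roll': np.float64(0.07)}, {'linear': [0.09, -0.13, -0.94], 'roll': np.float64(0.07)}, {'linear': [0.09, -0.12, -0.95], 'roll': np.float64(0.07)}, {'linear': [0.11, -0.13, -0.94], 'roll': np.float64(0.07)}]
from [ 0.4425 -0.012   0.1517] -103.25 n 10
```

Emit:
send_rows(
  plan=[
    {"linear":[0.05,-0.13,-0.95],"roll":0.07},
    {"linear":[0.05,-0.13,-0.95],"roll":0.07},
    {"linear":[0.05,-0.13,-0.95],"roll":0.07},
    {"linear":[0.05,-0.13,-0.95],"roll":0.07},
    {"linear":[0.05,-0.13,-0.95],"roll":0.07},
  ],
)

```text
t: 15.72
tcp_pos: [0.4695, 0.1288, 0.1701]
tool_rot: [-0.094, -0.701, 0.701, 0.096]
force: [-0.4, -1.0, 0.2]
finger_gap: 0.844
```

Emit:
send_rows(
  plan=[
    {"linear":[0.09,-0.13,-0.95],"roll":0.07},
    {"linear":[0.09,-0.13,-0.95],"roll":0.07},
    {"linear":[0.09,-0.13,-0.95],"roll":0.07},
    {"linear":[0.09,-0.13,-0.95],"roll":0.07},
    {"linear":[0.09,-0.13,-0.95],"roll":0.07},
  ],
)

```text
t: 16.35
tcp_pos: [0.4963, 0.2692, 0.1892]
tool_rot: [-0.106, -0.698, 0.699, 0.108]
force: [1.0, -0.3, 0.0]
finger_gap: 0.842
```

Emit:
send_rows(
  plan=[
    {"linear":[0,0,0],"roll":0},
    {"linear":[0,0,0],"roll":0},
    {"linear":[0,0,0],"roll":0},
    {"linear":[0,0,0],"roll":0},
    {"linear":[0,0,0],"roll":0},
  ],
)

```text
t: 16.98
tcp_pos: [0.497, 0.2681, 0.1907]
tool_rot: [-0.108, -0.699, 0.699, 0.108]
force: [-1.0, -0.2, 0.6]
finger_gap: 0.847
```

```bash
python3 -c "
from h import *
s,im=shot('d1')
crop(im,210,40,130,90,6,'pics/d1.png');crop(im,210,140,130,100,6,'pics/d2.png')
"
```

```text
16.975 [0.497  0.2681 0.1907] -107.5 0.003 [ 0.3   0.51  1.64 -0.    1.    2.17]
```

View pics/d1.png

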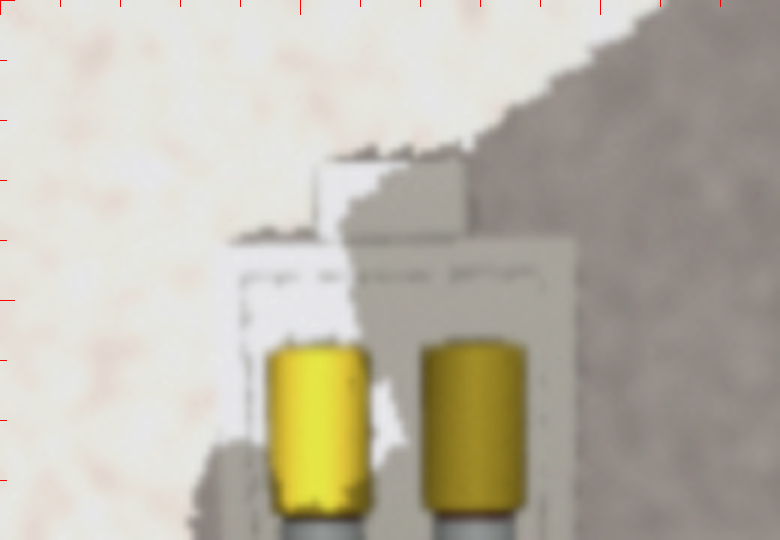

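View pics/d2.png

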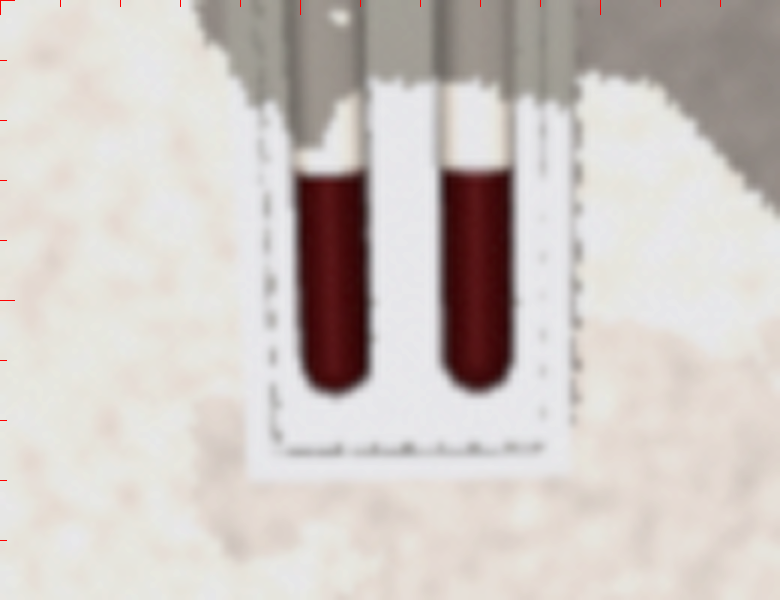

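```bash
python3 - <<'E'
from h import *
s=pickle.load(open("s_d1.pkl","rb"))
o=lambda L,ox,oy,k:[(x/k+ox-.4,y/k+oy-.4) for x,y in L]
uv=o([(215,240),(576,237),(315,160),(468,158)],210,40,6)+o([(250,480),(572,475)],210,140,6)
L=[(.07,.029),(.07,-.029),(.082,.012),(.082,-.012),(-.07,.029),(-.07,-.029)]
print(fit("wrist",s,uv,L,.02,[.539,.253,-17]))
w=px2w("wrist",o([(243,278),(545,270)],210,40,6)+o([(280,452),(543,448)],210,140,6),.02,s); print(w.mean(0),np.linalg.norm(w[0]-w[1]),np.linalg.norm(w[2]-w[0]))
a=w[0]-w[2];b=w[1]-w[3];print(np.degrees(np.arctan2([a[1],b[1]],[a[0],b[0]])))
# tubes: lower (red) & caps mid
lo=px2w("wrist",o([((298+369)/2,250),((443+514)/2,250)],210,140,6),.02,s);hi=px2w("wrist",o([((268+370)/2,430),((422+525)/2,430)],210,40,6),.02,s)
print(lo.mean(0),hi.mean(0)); d=hi.mean(0)-lo.mean(0);print(np.degrees(np.arctan2(d[1],d[0])))
n=np.array([-d[1],d[0]])/np.linalg.norm(d[:2]); print('axis lateral offset of (0.539,.2534):',n@(np.array([.539,.2534])-lo.mean(0)[:2]))
plan([.448,-.2555+.03,.22],7.3)
E
```

```text
(array([  0.53606915,   0.25278227, -16.31555145]), array([[0.52825351, 0.60826894],
       [0.22349082, 0.19964482],
       [0.25115309, 0.08351154],
       [0.23697872, 0.30252239],
       [0.14265695, 0.10648283],
       [0.06878181, 0.09972094]]))
[0.53608616 0.25272217 0.02      ] 0.048141145713111476 0.12947870981616297
[-15.86121663 -16.33011104]
[0.50875491 0.26078299 0.02      ] [0.57553592 0.24154509 0.02      ]
-16.07033855545638
axis lateral offset of (0.539,.2534): 0.0012778802694240006
[{'linear': [-0.17, -0.05, 0.81], 'roll': np.float64(-0.96)}, {'linear': [-0.09, -0.05, 0.82], 'roll': np.float64(-0.96)}, {'linear': [-0.0, -0.05, 0.83], 'roll': np.float64(-0.96)}, {'linear': [0.08, -0.05, 0.82], 'roll': np.float64(-0.96)}, {'linear': [0.16, -0.05, 0.81], 'roll': np.float64(-0.96)}]
[{'linear': [0.24, -0.05, 0.79], 'roll': np.float64(-0.96)}, {'linear': [0.32, -0.05, 0.76], 'roll': np.float64(-0.96)}, {'linear': [0.39, -0.05, 0.73], 'roll': np.float64(-0.96)}, {'linear': [0.47, -0.05, 0.68], 'roll': np.float64(-0.96)}, {'linear': [0.53, -0.05, 0.63], 'roll': np.float64(-0.96)}]
[{'linear': [0.59, -0.05, 0.58], 'roll': np.float64(-0.96)}, {'linear': [0.65, -0.05, 0.51], 'roll': np.float64(-0.96)}, {'linear': [0.7, -0.05, 0.45], 'roll': np.float64(-0.96)}, {'linear': [0.74, -0.05, 0.37], 'roll': np.float64(-0.96)}, {'linear': [0.77, -0.05, 0.3], 'roll': np.float64(-0.96)}]
[{'linear': [0.8, -0.04, 0.22], 'roll': np.float64(-0.96)}, {'linear': [0.82, -0.05, 0.14], 'roll': np.float64(-0.96)}, {'linear': [0.82, -0.04, 0.06], 'roll': np.float64(-0.96)}, {'linear': [0.83, -0.05, -0.03], 'roll': np.float64(-0.96)}, {'linear': [0.82, -0.04, -0.11], 'roll': np.float64(-0.96)}]
from [0.4971 0.2682 0.1908] -107.49 n 20
```

```bash
python3 -c "
from h import *
plan([.446,-.319,.2],7.3)"
```

```text
[{'linear': [-0.21, -0.02, 0.96], 'roll': np.float64(-0.96)}, {'linear': [-0.12, -0.02, 0.98], 'roll': np.float64(-0.96)}, {'linear': [-0.02, -0.01, 0.98], 'roll': np.float64(-0.96)}, {'linear': [0.08, -0.02, 0.98], 'roll': np.float64(-0.96)}, {'linear': [0.18, -0.01, 0.97], 'roll': np.float64(-0.96)}]
[{'linear': [0.28, -0.02, 0.94], 'roll': np.float64(-0.96)}, {'linear': [0.37, -0.01, 0.91], 'roll': np.float64(-0.96)}, {'linear': [0.46, -0.02, 0.87], 'roll': np.float64(-0.96)}, {'linear': [0.54, -0.01, 0.82], 'roll': np.float64(-0.96)}, {'linear': [0.62, -0.02, 0.76], 'roll': np.float64(-0.96)}]
[{'linear': [0.7, -0.01, 0.69], 'roll': np.float64(-0.96)}, {'linear': [0.76, -0.02, 0.62], 'roll': np.float64(-0.96)}, {'linear': [0.82, -0.01, 0.54], 'roll': np.float64(-0.96)}, {'linear': [0.87, -0.02, 0.46], 'roll': np.float64(-0.96)}, {'linear': [0.91, -0.01, 0.37], 'roll': np.float64(-0.96)}]
[{'linear': [0.94, -0.02, 0.27], 'roll': np.float64(-0.96)}, {'linear': [0.97, -0.01, 0.18], 'roll': np.float64(-0.96)}, {'linear': [0.98, -0.02, 0.08], 'roll': np.float64(-0.96)}, {'linear': [0.98, -0.01, -0.02], 'roll': np.float64(-0.96)}, {'linear': [0.97, -0.02, -0.13], 'roll': np.float64(-0.96)}]
from [0.4971 0.2682 0.1908] -107.49 n 20
```

Emit:
send_rows(
  plan=[
    {"linear":[-0.21,-0.02,0.96],"roll":-0.96},
    {"linear":[-0.12,-0.02,0.98],"roll":-0.96},
    {"linear":[-0.02,-0.01,0.98],"roll":-0.96},
    {"linear":[0.08,-0.02,0.98],"roll":-0.96},
    {"linear":[0.18,-0.01,0.97],"roll":-0.96},
  ],
)

```text
t: 17.65
tcp_pos: [0.4845, 0.1205, 0.1933]
tool_rot: [0.071, -0.703, 0.704, -0.071]
force: [0.3, 0.0, -0.5]
finger_gap: 0.845
```

Emit:
send_rows(
  plan=[
    {"linear":[0.28,-0.02,0.94],"roll":-0.96},
    {"linear":[0.37,-0.01,0.91],"roll":-0.96},
    {"linear":[0.46,-0.02,0.87],"roll":-0.96},
    {"linear":[0.54,-0.01,0.82],"roll":-0.96},
    {"linear":[0.62,-0.02,0.76],"roll":-0.96},
  ],
)

```text
t: 18.27
tcp_pos: [0.4717, -0.0264, 0.1957]
tool_rot: [0.244, -0.664, 0.664, -0.244]
force: [0.1, -0.2, -0.1]
finger_gap: 0.842
```

Emit:
send_rows(
  plan=[
    {"linear":[0.7,-0.01,0.69],"roll":-0.96},
    {"linear":[0.76,-0.02,0.62],"roll":-0.96},
    {"linear":[0.82,-0.01,0.54],"roll":-0.96},
    {"linear":[0.87,-0.02,0.46],"roll":-0.96},
    {"linear":[0.91,-0.01,0.37],"roll":-0.96},
  ],
)

```text
t: 18.9
tcp_pos: [0.459, -0.1732, 0.1978]
tool_rot: [0.401, -0.582, 0.582, -0.401]
force: [0.1, 0.9, -0.2]
finger_gap: 0.842
```

Emit:
send_rows(
  plan=[
    {"linear":[0.94,-0.02,0.27],"roll":-0.96},
    {"linear":[0.97,-0.01,0.18],"roll":-0.96},
    {"linear":[0.98,-0.02,0.08],"roll":-0.96},
    {"linear":[0.98,-0.01,-0.02],"roll":-0.96},
    {"linear":[0.97,-0.02,-0.13],"roll":-0.96},
  ],
)

```text
t: 19.52
tcp_pos: [0.4459, -0.3198, 0.2001]
tool_rot: [-0.533, 0.464, -0.464, 0.533]
force: [0.3, -0.1, 0.9]
finger_gap: 0.848
```

Emit:
send_rows(
  plan=[
    {"linear":[0,0,0],"roll":0},
    {"linear":[0,0,0],"roll":0},
    {"linear":[0,0,0],"roll":0},
    {"linear":[0,0,0],"roll":0},
    {"linear":[0,0,0],"roll":0},
  ],
)

```text
t: 20.15
tcp_pos: [0.4463, -0.3182, 0.2001]
tool_rot: [-0.533, 0.465, -0.465, 0.533]
force: [-0.6, -1.1, -0.3]
finger_gap: 0.84
```

```bash
python3 -c "
from h import *
s,im=shot('e1')
crop(im,120,0,320,280,2,'pics/e0.png')
crop(im,210,50,130,90,6,'pics/e1.png');crop(im,210,150,130,100,6,'pics/e2.png')
"
```

```text
20.15 [ 0.4463 -0.3182  0.2001] 7.78 0.004 [-0.82  0.48  1.67  0.    1.   -0.96]
```

View pics/e0.png

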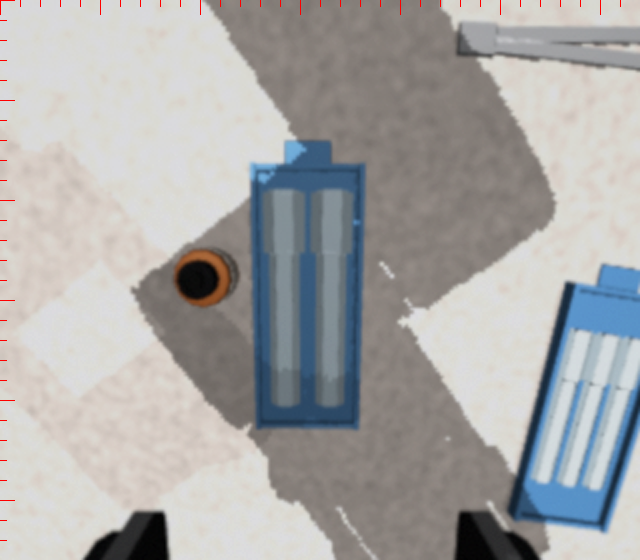

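View pics/e1.png

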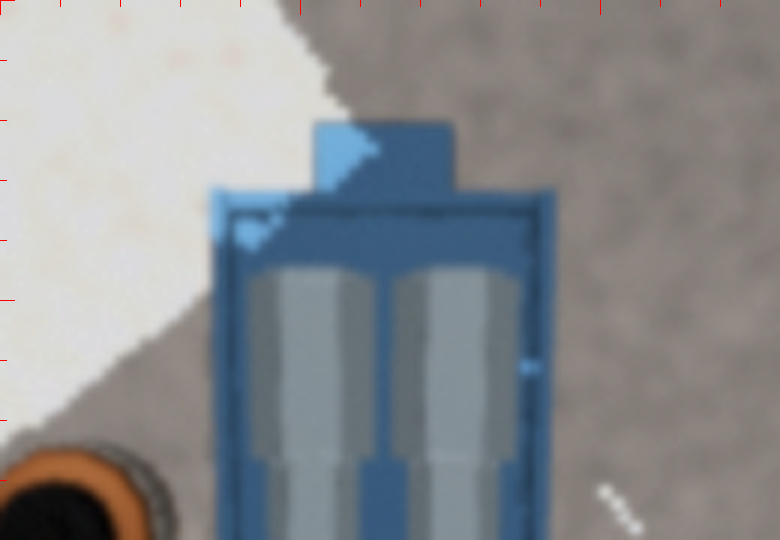

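View pics/e2.png

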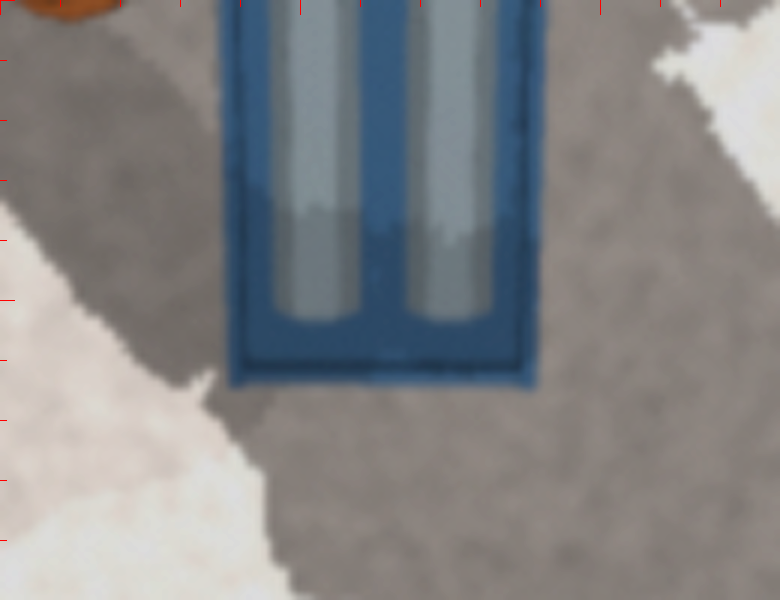

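```bash
python3 - <<'E'
from h import *
s=pickle.load(open("s_e1.pkl","rb"))
o=lambda L,ox,oy,k:[(x/k+ox-.4,y/k+oy-.4) for x,y in L]
uv=o([(212,190),(555,190),(315,122),(455,122)],210,50,6)+o([(230,388),(537,388)],210,150,6)
fit6(s,uv,[.44,-.275,.007,97.5,0,0])
print('dropper',px2w("wrist",[(198/2+120,280/2)],.065,s))
E
```

```text
flat@z [ 4.39500e-01 -2.79700e-01  7.00000e-03  9.76827e+01  0.00000e+00
  0.00000e+00] 0.47
flat [ 4.39500e-01 -2.79700e-01  6.20000e-03  9.76828e+01  0.00000e+00
  0.00000e+00] 0.4
6d [ 4.39600e-01 -2.79800e-01  6.30000e-03  9.76981e+01 -4.75400e-01
 -4.35900e-01] 0.41
dropper [[ 0.38996164 -0.27112897  0.065     ]]
```

Emit:
send_rows(
  plan=[
    {"linear":[-0.02,0.8,-0.01],"roll":0},
    {"linear":[-0.02,0.8,-0.01],"roll":0},
    {"linear":[-0.02,0.8,-0.01],"roll":0},
    {"linear":[-0.02,0.8,-0.01],"roll":0},
    {"linear":[-0.02,0.8,-0.01],"roll":0},
  ],
)

```text
t: 20.82
tcp_pos: [0.4445, -0.316, 0.0793]
tool_rot: [0.533, -0.465, 0.465, -0.533]
force: [-0.2, -1.0, -0.0]
finger_gap: 0.841
```

Emit:
send_rows(
  plan=[
    {"linear":[0,0.7,0],"roll":0},
    {"linear":[0,0.6,0],"roll":0},
    {"linear":[0,0.4,0],"roll":0},
    {"linear":[0,0.2,0],"roll":0},
    {"linear":[0,0,0],"roll":0},
  ],
)

```text
t: 21.45
tcp_pos: [0.4443, -0.3159, 0.0229]
tool_rot: [-0.533, 0.465, -0.465, 0.533]
force: [-0.2, 0.1, -0.3]
finger_gap: 0.842
```

```bash
python3 -c "
from h import *
s=manip.sense();print(s['tcp_pos'],yaw(s),s['force'])
im=manip.snapshot('scene');crop(im,190,100,140,110,5,'pics/s7.png')
plan([.4443,-.3154,.010],7.7,5)"
```

```text
[ 0.44429456 -0.31591749  0.02291777] 7.749087485495623 [-0.20226999  0.14623997 -0.30064977]
[{'linear': [-0.0, 0.09, -0.0], 'roll': np.float64(0.0)}, {'linear': [-0.01, 0.09, -0.0], 'roll': np.float64(0.0)}, {'linear': [-0.0, 0.09, -0.0], 'roll': np.float64(0.0)}, {'linear': [-0.01, 0.09, -0.0], 'roll': np.float64(0.0)}, {'linear': [-0.0, 0.08, -0.0], 'roll': np.float64(0.0)}]
from [ 0.4445 -0.3161  0.0233] 7.75 n 5
```

View pics/s7.png

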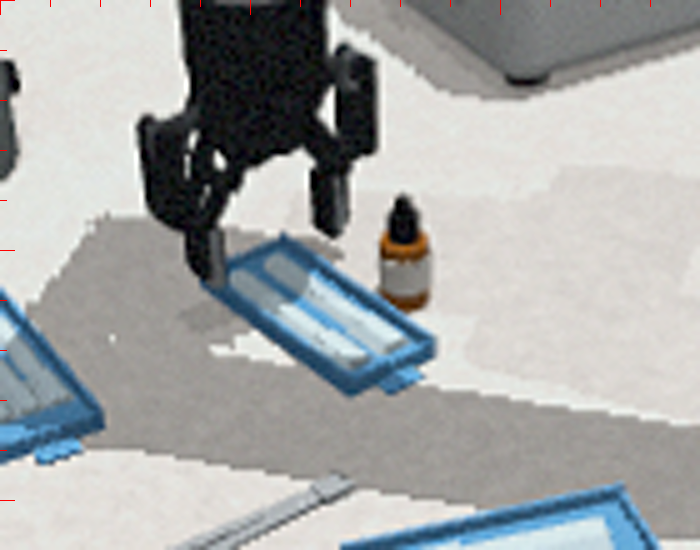

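Fingers straddle the two-ridge top (around (300,310) in the crop), well clear of the dropper (405,260). Lower the last 13 mm and grip.

Emit:
send_rows(
  plan=[
    {"linear":[-0.01,0.12,0],"roll":0},
    {"linear":[-0.01,0.12,0],"roll":0},
    {"linear":[0,0.12,0],"roll":0},
    {"linear":[0,0.08,0],"roll":0},
    {"linear":[0,0,0],"roll":0},
  ],
)

```text
t: 22.12
tcp_pos: [0.4441, -0.3152, 0.0096]
tool_rot: [-0.533, 0.465, -0.465, 0.533]
force: [-0.5, 0.4, 0.4]
finger_gap: 0.845
```

Emit:
send_rows(
  plan=[
    {"linear":[0,0,0],"roll":0},
    {"linear":[0,0,0],"roll":0},
    {"linear":[0,0,0],"roll":0},
    {"linear":[0,0,0],"roll":0},
    {"linear":[0,0,0],"roll":0},
  ],
  claw=50,
  force=50,
)

```text
t: 22.75
tcp_pos: [0.4443, -0.3154, 0.0102]
tool_rot: [0.533, -0.465, 0.465, -0.533]
force: [-0.8, 1.3, 5.5]
finger_gap: 0.657
```

```bash
python3 -c "
from h import *
s=manip.sense();print(s['tcp_pos'],yaw(s),s['force'],s['finger_gap']*85.4)
im=manip.snapshot('scene');crop(im,190,100,140,110,5,'pics/s8.png')"
```

```text
[ 0.44426298 -0.31540847  0.01023699] 7.750295929049832 [-0.83386378  1.33429048  5.46084692] 56.07185688059125
```

View pics/s8.png

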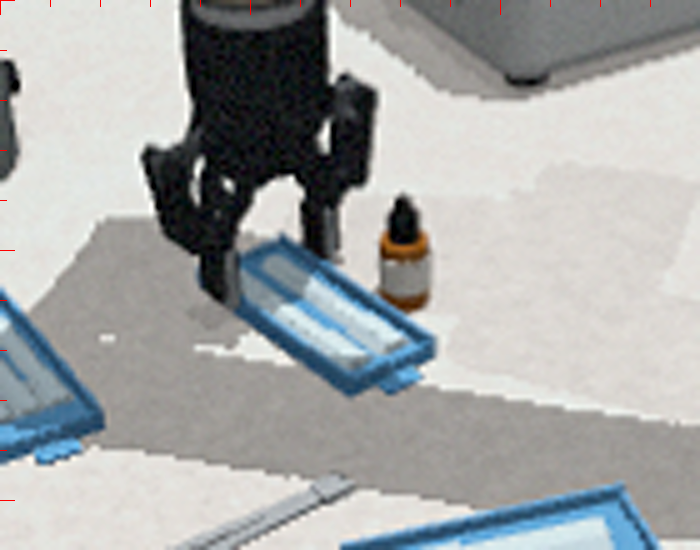

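Emit:
send_rows(
  plan=[
    {"linear":[0,-0.2,0],"roll":0},
    {"linear":[0,-0.4,0],"roll":0},
    {"linear":[0,-0.8,0],"roll":0},
    {"linear":[0,-1,0],"roll":0},
    {"linear":[0,-1,0],"roll":0},
  ],
)

```text
t: 23.42
tcp_pos: [0.4441, -0.3153, 0.1131]
tool_rot: [0.533, -0.465, 0.465, -0.533]
force: [-0.2, -0.5, -1.3]
finger_gap: 0.663
```

Emit:
send_rows(
  plan=[
    {"linear":[0,-0.8,0],"roll":0},
    {"linear":[0,-0.4,0],"roll":0},
    {"linear":[0,0,0],"roll":0},
    {"linear":[0,0,0],"roll":0},
    {"linear":[0,0,0],"roll":0},
  ],
)

```text
t: 24.05
tcp_pos: [0.4437, -0.3148, 0.1467]
tool_rot: [-0.533, 0.466, -0.464, 0.533]
force: [0.1, -0.5, -0.7]
finger_gap: 0.66
```

```bash
python3 -c "
from h import *
s,w=shot('h1'); print(s['finger_gap']*85.4); crop(w,100,0,360,300,2,'pics/h1.png')"
```

```text
24.05 [ 0.4437 -0.3148  0.1467] 7.75 0.003 [-0.82  0.55  1.72 -0.    0.87 -0.96]
56.398501132528914
```

View pics/h1.png

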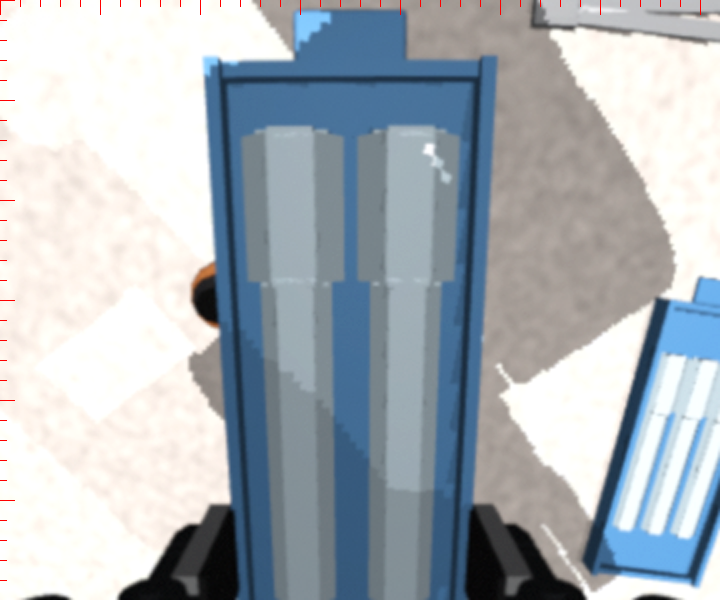

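```bash
python3 - <<'E'
from h import *
s={'tcp_pos':np.zeros(3),'tool_rot':np.array([0,0,0,1.])}
o=lambda L,ox,oy,k:[(x/k+ox-.25,y/k+oy-.25) for x,y in L]
uv=np.array(o([(204,58),(497,56),(294,11),(406,11)],100,0,2))
L=np.array([(.07,.029,.007),(.07,-.029,.007),(.082,.012,-.0055),(.082,-.012,-.0055)])
B=np.array([[-1,0,0],[0,0,-1],[0,-1,0]]).T # top axes in tool: x->-x, y->-z, z->-y (columns)
B=np.c_[[-1,0,0],[0,0,-1],[0,-1,0]]
def f(p):
    Rm=B@R.from_euler('ZY',p[3:5],degrees=True).as_matrix(); return (w2px("wrist",L@Rm.T+p[:3],s)-uv).ravel()
for g in (lambda p:f(np.r_[p[:4],0]),f):
    r=least_squares(g,[-.036,.003,0,0,0],x_scale=[.01,.01,.01,1,1]); print(r.x.round(4),np.abs(r.fun).max().round(2))
E
```

```text
[-0.0362  0.004   0.0008  0.3405  0.    ] 0.34
[-0.0362  0.0046  0.0008  0.3407 -0.3916] 0.24
```

```bash
python3 -c "
from h import *
plan([.5016,.2638,.12],-106.6,20)"
```

```text
[{'linear': [-0.94, 0.05, 0.23], 'roll': np.float64(0.95)}, {'linear': [-0.96, 0.05, 0.13], 'roll': np.float64(0.95)}, {'linear': [-0.97, 0.05, 0.03], 'roll': np.float64(0.95)}, {'linear': [-0.97, 0.05, -0.06], 'roll': np.float64(0.95)}, {'linear': [-0.96, 0.05, -0.16], 'roll': np.float64(0.95)}]
[{'linear': [-0.94, 0.04, -0.25], 'roll': np.float64(0.95)}, {'linear': [-0.91, 0.05, -0.34], 'roll': np.float64(0.95)}, {'linear': [-0.87, 0.04, -0.43], 'roll': np.float64(0.95)}, {'linear': [-0.82, 0.05, -0.52], 'roll': np.float64(0.95)}, {'linear': [-0.76, 0.04, -0.59], 'roll': np.float64(0.95)}]
[{'linear': [-0.7, 0.05, -0.67], 'roll': np.float64(0.95)}, {'linear': [-0.63, 0.04, -0.73], 'roll': np.float64(0.95)}, {'linear': [-0.56, 0.05, -0.79], 'roll': np.float64(0.95)}, {'linear': [-0.47, 0.04, -0.85], 'roll': np.float64(0.95)}, {'linear': [-0.39, 0.05, -0.89], 'roll': np.float64(0.95)}]
[{'linear': [-0.3, 0.04, -0.92], 'roll': np.float64(0.95)}, {'linear': [-0.2, 0.05, -0.95], 'roll': np.float64(0.95)}, {'linear': [-0.11, 0.04, -0.96], 'roll': np.float64(0.95)}, {'linear': [-0.02, 0.05, -0.97], 'roll': np.float64(0.95)}, {'linear': [0.08, 0.04, -0.96], 'roll': np.float64(0.95)}]
from [ 0.4438 -0.3149  0.1468] 7.74 n 20
```

Emit:
send_rows(
  plan=[
    {"linear":[-0.94,0.05,0.23],"roll":0.95},
    {"linear":[-0.96,0.05,0.13],"roll":0.95},
    {"linear":[-0.97,0.05,0.03],"roll":0.95},
    {"linear":[-0.97,0.05,-0.06],"roll":0.95},
    {"linear":[-0.96,0.05,-0.16],"roll":0.95},
  ],
)

```text
t: 24.72
tcp_pos: [0.4585, -0.1695, 0.1398]
tool_rot: [-0.401, 0.583, -0.582, 0.401]
force: [0.4, -0.0, -0.1]
finger_gap: 0.653
```

Emit:
send_rows(
  plan=[
    {"linear":[-0.94,0.04,-0.25],"roll":0.95},
    {"linear":[-0.91,0.05,-0.34],"roll":0.95},
    {"linear":[-0.87,0.04,-0.43],"roll":0.95},
    {"linear":[-0.82,0.05,-0.52],"roll":0.95},
    {"linear":[-0.76,0.04,-0.59],"roll":0.95},
  ],
)

```text
t: 25.35
tcp_pos: [0.4731, -0.0248, 0.1332]
tool_rot: [-0.245, 0.664, -0.663, 0.245]
force: [1.0, -0.2, -1.1]
finger_gap: 0.66
```

Emit:
send_rows(
  plan=[
    {"linear":[-0.7,0.05,-0.67],"roll":0.95},
    {"linear":[-0.63,0.04,-0.73],"roll":0.95},
    {"linear":[-0.56,0.05,-0.79],"roll":0.95},
    {"linear":[-0.47,0.04,-0.85],"roll":0.95},
    {"linear":[-0.39,0.05,-0.89],"roll":0.95},
  ],
)

```text
t: 25.98
tcp_pos: [0.4874, 0.1198, 0.1262]
tool_rot: [-0.075, 0.703, -0.703, 0.074]
force: [0.4, 0.1, -0.3]
finger_gap: 0.659
```

Emit:
send_rows(
  plan=[
    {"linear":[-0.3,0.04,-0.92],"roll":0.95},
    {"linear":[-0.2,0.05,-0.95],"roll":0.95},
    {"linear":[-0.11,0.04,-0.96],"roll":0.95},
    {"linear":[-0.02,0.05,-0.97],"roll":0.95},
    {"linear":[0.08,0.04,-0.96],"roll":0.95},
  ],
)

```text
t: 26.6
tcp_pos: [0.5017, 0.2641, 0.1194]
tool_rot: [-0.101, -0.7, 0.7, 0.102]
force: [1.2, -1.0, 0.1]
finger_gap: 0.661
```

Emit:
send_rows(
  plan=[
    {"linear":[0,0.4,0],"roll":0},
    {"linear":[0,0.4,0],"roll":0},
    {"linear":[0,0.4,0],"roll":0},
    {"linear":[0,0.2,0],"roll":0},
    {"linear":[0,0,0],"roll":0},
  ],
)

```text
t: 27.22
tcp_pos: [0.5018, 0.2626, 0.0775]
tool_rot: [-0.1, -0.7, 0.7, 0.101]
force: [0.5, 0.2, -0.9]
finger_gap: 0.657
```

```bash
python3 -c "
from h import *
s=manip.sense();print(s['t'],s['tcp_pos'],yaw(s),s['finger_gap']*85.4)
im=manip.snapshot('scene');crop(im,240,215,190,140,4,'pics/s9.png')
plan([.5016,.2638,.047],-106.6,5)"
```

```text
27.225 [0.50178911 0.26259281 0.07752544] -106.29519783908627 56.08227905308064
[{'linear': [0.01, 0.21, -0.01], 'roll': np.float64(0.01)}, {'linear': [0.0, 0.21, -0.0], 'roll': np.float64(0.01)}, {'linear': [0.01, 0.2, -0.01], 'roll': np.float64(0.01)}, {'linear': [0.0, 0.21, -0.0], 'roll': np.float64(0.01)}, {'linear': [0.01, 0.2, -0.01], 'roll': np.float64(0.01)}]
from [0.5022 0.2628 0.078 ] -106.29 n 5
```

View pics/s9.png

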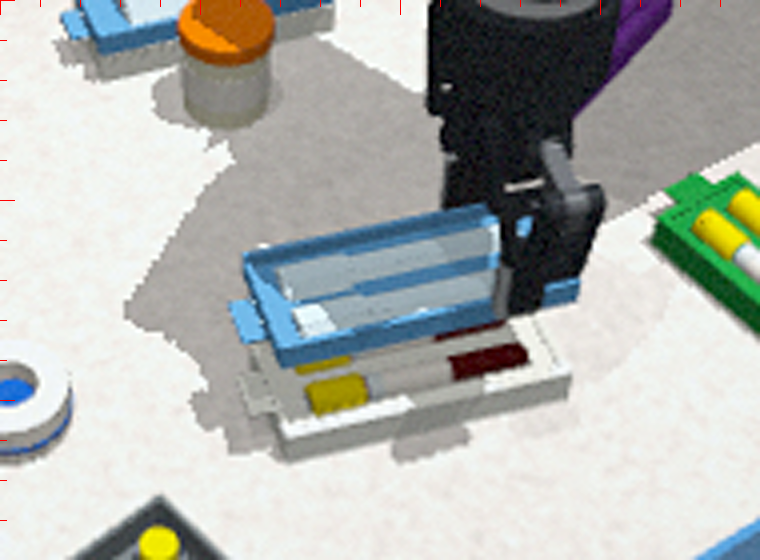

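Lined up above the two-tube bottom, both tabs on the left. Lower to 47 mm with the small correction.

Emit:
send_rows(
  plan=[
    {"linear":[0.01,0.3,-0.01],"roll":0.03},
    {"linear":[0.01,0.3,-0.01],"roll":0.02},
    {"linear":[0.01,0.3,-0.01],"roll":0},
    {"linear":[0,0.13,0],"roll":0},
    {"linear":[0,0,0],"roll":0},
  ],
)

```text
t: 27.9
tcp_pos: [0.5012, 0.2643, 0.0468]
tool_rot: [-0.101, -0.7, 0.7, 0.102]
force: [-0.2, -0.0, -0.6]
finger_gap: 0.661
```

```bash
python3 -c "
from h import *
plan([.5016,.2638,.037],-106.6,5)"
```

```text
[{'linear': [-0.0, 0.07, 0.0], 'roll': np.float64(0.0)}, {'linear': [-0.0, 0.06, 0.0], 'roll': np.float64(0.0)}, {'linear': [-0.01, 0.07, 0.0], 'roll': np.float64(0.0)}, {'linear': [-0.0, 0.06, 0.01], 'roll': np.float64(0.0)}, {'linear': [-0.01, 0.07, 0.0], 'roll': np.float64(0.0)}]
from [0.5012 0.2643 0.0468] -106.55 n 5
```

Emit:
send_rows(
  plan=[
    {"linear":[-0.01,0.08,0.01],"roll":0},
    {"linear":[0,0.08,0],"roll":0},
    {"linear":[0,0.08,0],"roll":0},
    {"linear":[0,0.08,0],"roll":0},
    {"linear":[0,0.05,0],"roll":0},
  ],
)

```text
t: 28.52
tcp_pos: [0.5017, 0.264, 0.0361]
tool_rot: [-0.102, -0.7, 0.7, 0.102]
force: [0.7, -0.1, -1.2]
finger_gap: 0.661
```

Emit:
send_rows(
  plan=[
    {"linear":[0,0.04,0],"roll":0},
    {"linear":[0,0.04,0],"roll":0},
    {"linear":[0,0.04,0],"roll":0},
    {"linear":[0,0.04,0],"roll":0},
    {"linear":[0,0,0],"roll":0},
  ],
)

```text
t: 29.15
tcp_pos: [0.5017, 0.2645, 0.0318]
tool_rot: [0.102, 0.7, -0.699, -0.102]
force: [-1.9, 2.7, 3.9]
finger_gap: 0.66
```

Emit:
send_rows(
  plan=[
    {"linear":[0,0.03,0],"roll":0},
    {"linear":[0,0.03,0],"roll":0},
    {"linear":[0,0,0],"roll":0},
    {"linear":[0,0,0],"roll":0},
    {"linear":[0,0,0],"roll":0},
  ],
)

```text
t: 29.78
tcp_pos: [0.5015, 0.2646, 0.0303]
tool_rot: [0.102, 0.7, -0.699, -0.102]
force: [-1.9, 3.0, 7.3]
finger_gap: 0.662
```

```bash
python3 -c "
from h import *
s=manip.sense();print(s['t'],s['tcp_pos'],s['force'],yaw(s))
im=manip.snapshot('scene');crop(im,290,265,100,80,7,'pics/sa.png')"
```

```text
29.775 [0.50146755 0.264623   0.03030604] [-1.94576357  2.98737598  7.31687728] -106.53417316417573
```

View pics/sa.png

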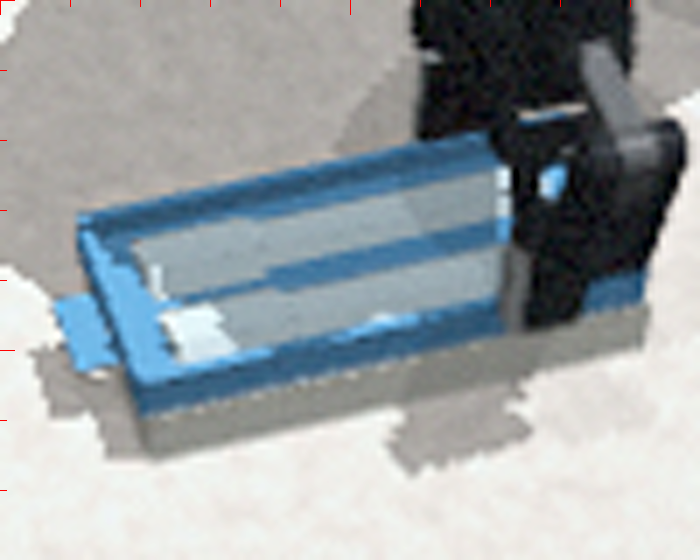

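Emit:
send_rows(
  plan=[
    {"linear":[0,0,0],"roll":0},
    {"linear":[0,0,0],"roll":0},
    {"linear":[0,0,0],"roll":0},
    {"linear":[0,-0.3,0],"roll":0},
    {"linear":[0,-0.5,0],"roll":0},
  ],
  claw=74,
)

```text
t: 30.45
tcp_pos: [0.5014, 0.2638, 0.054]
tool_rot: [-0.102, -0.7, 0.7, 0.102]
force: [0.1, 0.3, -0.1]
finger_gap: 0.869
```

Emit:
send_rows(
  plan=[
    {"linear":[0,-1,0],"roll":0},
    {"linear":[0,-1,0],"roll":0},
    {"linear":[0,-1,0],"roll":0},
    {"linear":[0,-0.5,0],"roll":0},
    {"linear":[0,-0.3,0],"roll":0},
  ],
)

```text
t: 31.08
tcp_pos: [0.5018, 0.264, 0.1688]
tool_rot: [0.102, 0.7, -0.7, -0.101]
force: [0.2, 0.1, 0.5]
finger_gap: 0.868
```

Emit:
send_rows(
  plan=[
    {"linear":[0,0,0],"roll":0},
    {"linear":[0,0,0],"roll":0},
    {"linear":[0,0,0],"roll":0},
    {"linear":[0,0,0],"roll":0},
    {"linear":[0,0,0],"roll":0},
  ],
)

```text
t: 31.7
tcp_pos: [0.5016, 0.2639, 0.1673]
tool_rot: [-0.102, -0.7, 0.7, 0.102]
force: [0.3, -0.6, -0.5]
finger_gap: 0.866
```

```bash
python3 -c "
from h import *
s,im=shot('f1')
cv2.imwrite('pics/scF.png',manip.snapshot('scene'));crop(cv2.imread('pics/scF.png'),290,265,100,80,7,'pics/sb.png')
crop(im,220,40,110,70,7,'pics/f1.png');crop(im,220,190,110,60,7,'pics/f2.png')
"
```

```text
31.7 [0.5016 0.2639 0.1673] -106.55 0.002 [0.29 0.54 1.65 0.   0.95 2.15]
```

View pics/sb.png

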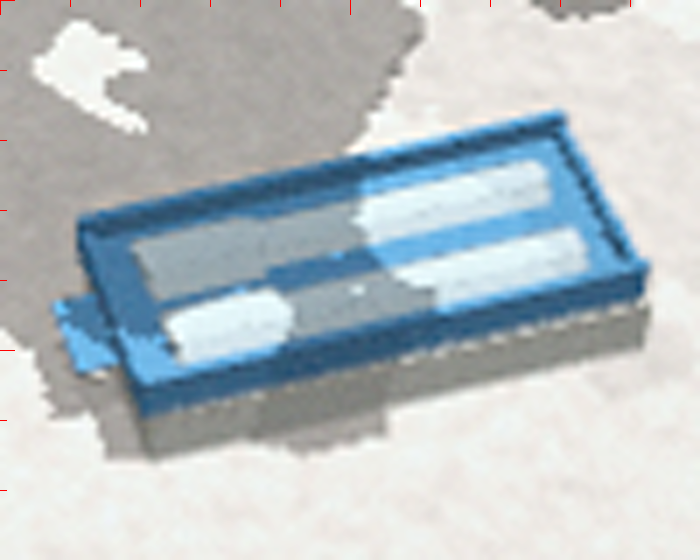

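View pics/f1.png

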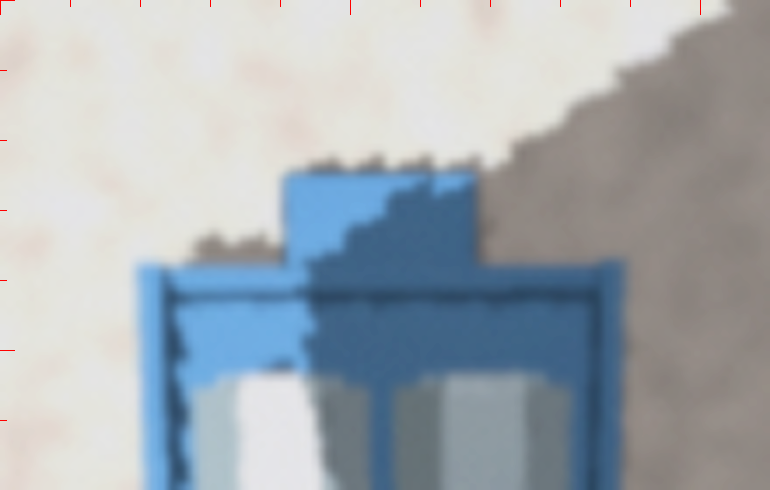

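View pics/f2.png

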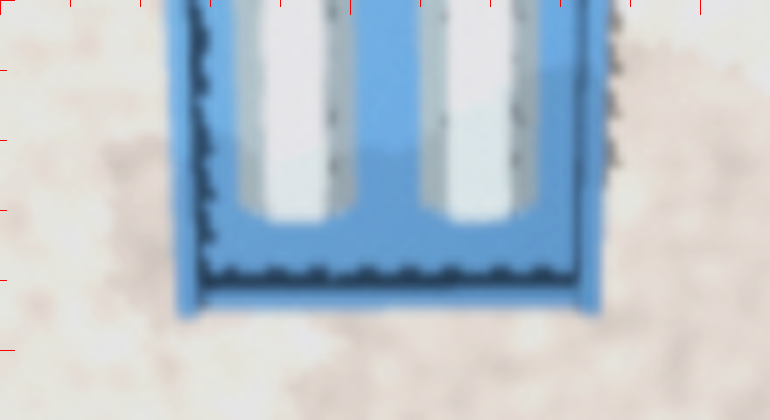

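```bash
python3 - <<'E'
from h import *
s=pickle.load(open("s_f1.pkl","rb"))
o=lambda L,ox,oy,k:[(x/k+ox-.43,y/k+oy-.43) for x,y in L]
uv=o([(137,264),(624,261),(284,173),(475,173)],220,40,7)+o([(177,318),(602,317)],220,190,7)
fit6(s,uv,[.536,.2527,.027,-16.2,0,0])
im=cv2.imread('pics/sb.png')
def corners(x,y,yw,z):
    a=np.radians(yw); return np.array([[x+c*np.cos(a)-d*np.sin(a),y+c*np.sin(a)+d*np.cos(a),z] for c,d in ((.07,.029),(-.07,.029),(-.07,-.029),(.07,-.029))])
for z,col in ((.0,(0,0,255)),(.02,(0,255,0)),(.034,(0,255,255))):
    q=((w2px("scene",corners(.5361,.2527,-16.2,z))-[290,265]+.5)*7).astype(int)
    cv2.polylines(im,[q.reshape(-1,1,2)],True,col,1)
cv2.imwrite('pics/sc.png',im)
a=cv2.imread('pics/scene0.png');b=cv2.imread('pics/scF.png')
k=lambda i:cv2.resize(i[265:345,290:390],None,fx=4,fy=4,interpolation=cv2.INTER_CUBIC)
k2=lambda i:cv2.resize(i[180:260,240:340],None,fx=4,fy=4,interpolation=cv2.INTER_CUBIC)
cv2.imwrite('pics/cmp.png',np.vstack([np.hstack([k(a),k(b)]),np.hstack([k2(a),k2(b)])])[:600])
E
```

```text
flat@z [  0.5386   0.2521   0.027  -16.1176   0.       0.    ] 0.67
flat [  0.5386   0.2522   0.0282 -16.1177   0.       0.    ] 0.37
6d [  0.5387   0.2521   0.028  -16.1134   0.7476  -0.0616] 0.32
```

View pics/sc.png

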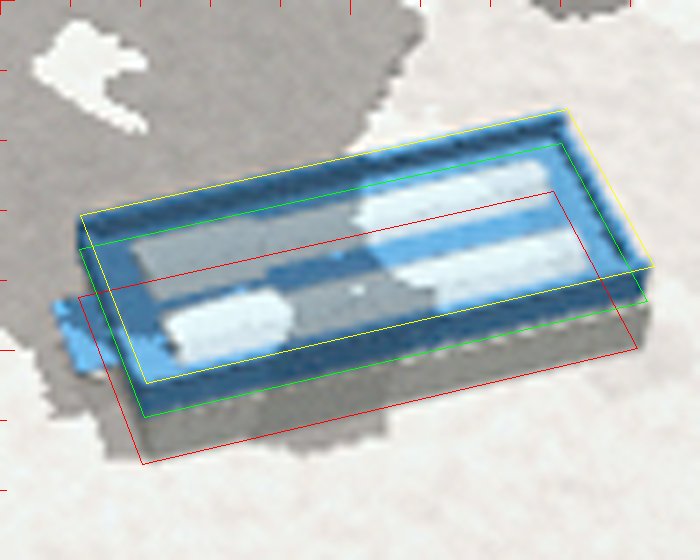

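View pics/cmp.png

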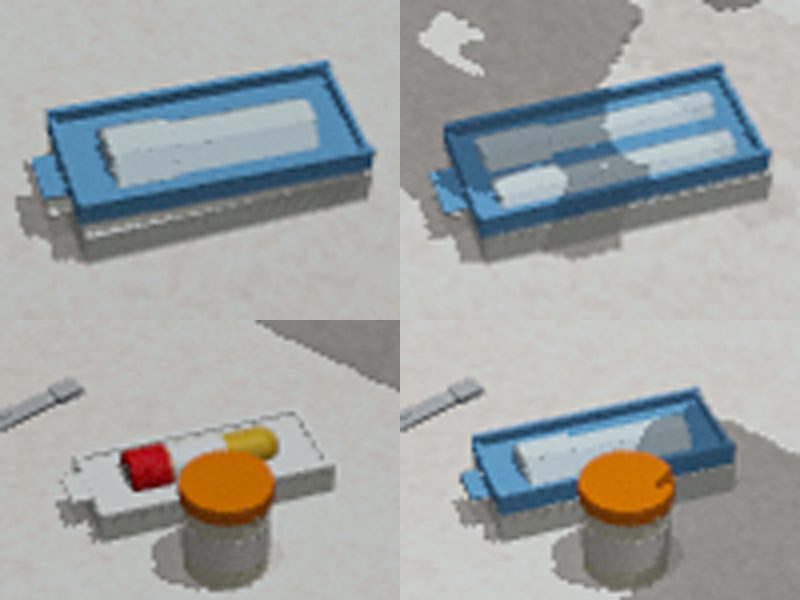

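Emit:
send_rows(
  plan=[
    {"linear":[0,0.9,0],"roll":0},
    {"linear":[0,0.9,0],"roll":0},
    {"linear":[0,0.9,0],"roll":0},
    {"linear":[0,0.8,0],"roll":0},
    {"linear":[0,0.5,0],"roll":0},
  ],
)

```text
t: 32.42
tcp_pos: [0.5014, 0.2639, 0.0465]
tool_rot: [-0.101, -0.7, 0.7, 0.102]
force: [-0.3, 0.2, 0.2]
finger_gap: 0.868
```

Emit:
send_rows(
  plan=[
    {"linear":[0,0.3,0],"roll":0},
    {"linear":[0,0.2,0],"roll":0},
    {"linear":[0,0.06,0],"roll":0},
    {"linear":[0,0,0],"roll":0},
    {"linear":[0,0,0],"roll":0},
  ],
)

```text
t: 33.05
tcp_pos: [0.502, 0.2641, 0.0313]
tool_rot: [0.102, 0.7, -0.7, -0.101]
force: [0.4, 0.4, 0.3]
finger_gap: 0.87
```

Emit:
send_rows(
  plan=[
    {"linear":[0,0,0],"roll":0},
    {"linear":[0,0,0],"roll":0},
    {"linear":[0,0,0],"roll":0},
    {"linear":[0,0,0],"roll":0},
    {"linear":[0,0,0],"roll":0},
  ],
  claw=50,
  force=40,
)

```text
t: 33.67
tcp_pos: [0.5018, 0.2641, 0.031]
tool_rot: [0.102, 0.7, -0.7, -0.102]
force: [-0.5, 2.0, 3.4]
finger_gap: 0.664
```

```bash
python3 -c "
from h import *
s,w=shot('r1'); print(s['force'],s['finger_gap']*85.4); crop(w,100,0,360,300,2,'pics/r1.png')"
```

```text
33.675 [0.5018 0.2641 0.031 ] -106.55 0.001 [0.29 0.76 1.72 0.   0.66 2.15]
[-0.46953908  1.96325772  3.41456209] 56.735141676460536
```

View pics/r1.png

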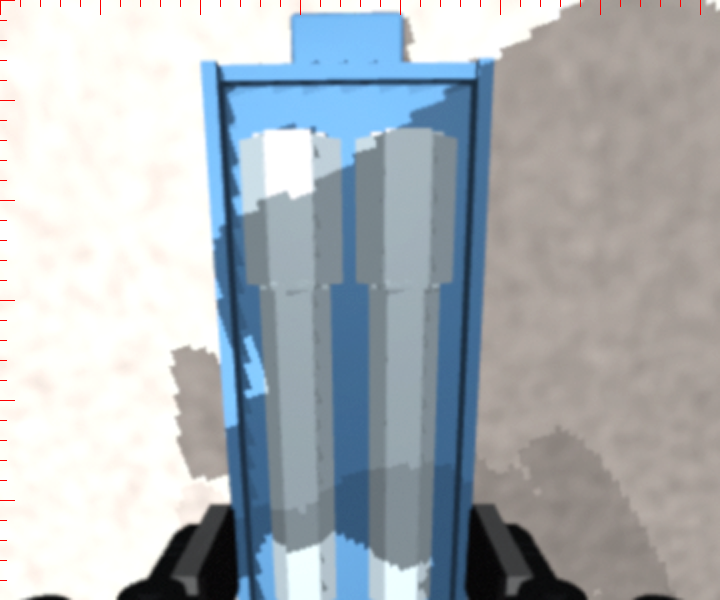

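```bash
python3 - <<'E'
from h import *
s={'tcp_pos':np.zeros(3),'tool_rot':np.array([0,0,0,1.])}
o=lambda L,ox,oy,k:[(x/k+ox-.25,y/k+oy-.25) for x,y in L]
uv=np.array(o([(202,62),(494,60),(291,13),(402,12)],100,0,2))
L=np.array([(.07,.029,.007),(.07,-.029,.007),(.082,.012,-.0055),(.082,-.012,-.0055)])
B=np.c_[[-1,0,0],[0,0,-1],[0,-1,0]]
def f(p):
    Rm=B@R.from_euler('ZY',p[3:5],degrees=True).as_matrix(); return (w2px("wrist",L@Rm.T+p[:3],s)-uv).ravel()
for g in (lambda p:f(np.r_[p[:4],0]),f):
    r=least_squares(g,[-.036,.003,0,0,0],x_scale=[.01,.01,.01,1,1]); print(r.x.round(4),np.abs(r.fun).max().round(2))
T=np.array([.5018,.2641]);a=np.radians(-106.55);z=np.array([np.cos(a),np.sin(a)]);x=np.array([z[1],-z[0]])
print(x,T+x*r.x[0]+z*r.x[2])
E
```

```text
[-0.0389  0.0041  0.0012  0.4651  0.    ] 0.86
[-3.9100e-02  6.9000e-03  1.2000e-03  4.6760e-01 -2.0109e+00] 0.73
[-0.95857152  0.28485196] [0.53891723 0.25182244]
```

Emit:
send_rows(
  plan=[
    {"linear":[0,-0.05,0],"roll":0},
    {"linear":[0,-0.05,0],"roll":0},
    {"linear":[0.045,0,0],"roll":0},
    {"linear":[0.04,0,0],"roll":0},
    {"linear":[0,0,0],"roll":0},
  ],
)

```text
t: 34.35
tcp_pos: [0.4989, 0.2646, 0.0337]
tool_rot: [-0.102, -0.7, 0.7, 0.102]
force: [-0.6, -0.3, -0.3]
finger_gap: 0.663
```

```bash
python3 -c "
from h import *
s,w=shot('r2'); print(s['force'],s['finger_gap']*85.4); crop(w,190,0,170,60,4,'pics/r2.png')"
```

```text
34.35 [0.4989 0.2646 0.0337] -106.55 0.004 [ 0.29  0.76  1.72 -0.    0.66  2.15]
[-0.59840212 -0.25113123 -0.26769757] 56.5878841212478
```

View pics/r2.png

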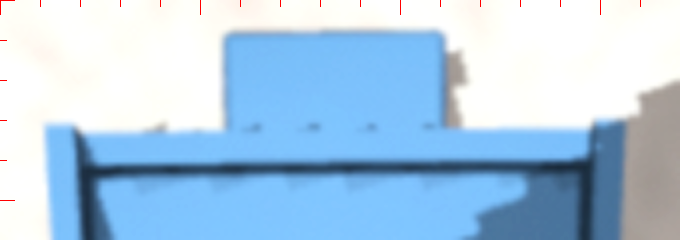

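Emit:
send_rows(
  plan=[
    {"linear":[0,0.04,0],"roll":0},
    {"linear":[0,0.04,0],"roll":0},
    {"linear":[0,0.04,0],"roll":0},
    {"linear":[0,0,0],"roll":0},
    {"linear":[0,0,0],"roll":0},
  ],
)

```text
t: 35.02
tcp_pos: [0.4992, 0.2647, 0.0308]
tool_rot: [-0.102, -0.7, 0.7, 0.102]
force: [-1.3, -0.1, 5.0]
finger_gap: 0.664
```

Emit:
send_rows(
  plan=[
    {"linear":[0,0.05,0],"roll":0},
    {"linear":[0,0.05,0],"roll":0},
    {"linear":[0,0,0],"roll":0},
    {"linear":[0,0,0],"roll":0},
    {"linear":[0,0,0],"roll":0},
  ],
)

```text
t: 35.65
tcp_pos: [0.4993, 0.2647, 0.0307]
tool_rot: [0.102, 0.7, -0.7, -0.101]
force: [-4.8, -1.9, 24.6]
finger_gap: 0.663
```

```bash
python3 -c "
from h import *
s,w=shot('r3'); print(s['force'],s['finger_gap']*85.4); crop(w,190,0,170,60,4,'pics/r3.png')
im=manip.snapshot('scene');crop(im,290,265,100,80,7,'pics/sd.png')"
```

```text
35.65 [0.4993 0.2647 0.0307] -106.53 0.001 [ 0.29  0.76  1.73 -0.    0.65  2.15]
[-4.79615077 -1.91204163 24.56248904] 56.63340528757795
```

View pics/r3.png

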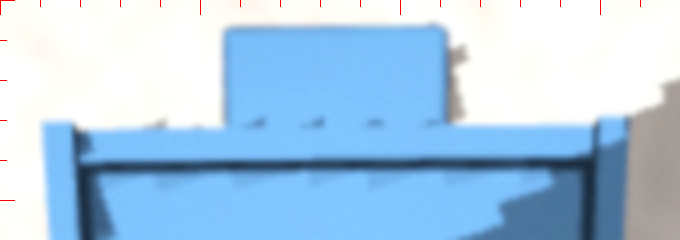

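View pics/sd.png

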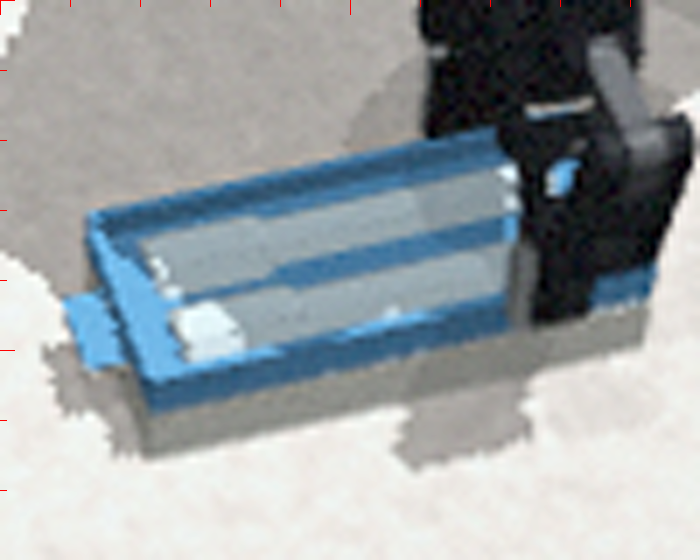

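Emit:
send_rows(
  plan=[
    {"linear":[0,-0.05,0],"roll":0},
    {"linear":[0,0,0],"roll":0},
    {"linear":[0,0,0],"roll":0},
    {"linear":[0,0,0],"roll":0},
    {"linear":[0,0,0],"roll":0},
  ],
)

```text
t: 36.38
tcp_pos: [0.4992, 0.2648, 0.0307]
tool_rot: [0.102, 0.7, -0.7, -0.101]
force: [-3.3, -1.7, 14.7]
finger_gap: 0.662
```

Emit:
send_rows(
  plan=[
    {"linear":[0,0,0],"roll":0},
    {"linear":[0,0,0],"roll":0},
    {"linear":[0,0,0],"roll":0},
    {"linear":[0,0,0],"roll":0},
    {"linear":[0,-0.3,0],"roll":0},
  ],
  claw=74,
)

```text
t: 37.0
tcp_pos: [0.4987, 0.2645, 0.0372]
tool_rot: [-0.101, -0.699, 0.7, 0.102]
force: [0.8, 0.6, -0.6]
finger_gap: 0.867
```

Emit:
send_rows(
  plan=[
    {"linear":[0,-1,0],"roll":0},
    {"linear":[0,-1,0],"roll":0},
    {"linear":[0,-1,0],"roll":0},
    {"linear":[0,-1,0],"roll":0},
    {"linear":[0,-0.3,0],"roll":0},
  ],
)

```text
t: 37.62
tcp_pos: [0.5003, 0.2651, 0.1691]
tool_rot: [0.103, 0.7, -0.699, -0.1]
force: [1.0, -0.5, -0.2]
finger_gap: 0.869
```

Emit:
send_rows(
  plan=[
    {"linear":[0,0,0],"roll":0},
    {"linear":[0,0,0],"roll":0},
    {"linear":[0,0,0],"roll":0},
    {"linear":[0,0,0],"roll":0},
    {"linear":[0,0,0],"roll":0},
  ],
)

```text
t: 38.25
tcp_pos: [0.4991, 0.2646, 0.1663]
tool_rot: [-0.102, -0.7, 0.7, 0.102]
force: [-0.1, -0.1, -0.1]
finger_gap: 0.869
```

```bash
python3 -c "
from h import *
s,im=shot('f3')
b=manip.snapshot('scene');cv2.imwrite('pics/scG.png',b);crop(b,290,265,100,80,7,'pics/se.png')
cv2.imwrite('pics/topG.png',manip.snapshot('top'))
crop(im,220,40,110,70,7,'pics/f3.png');crop(im,220,190,110,60,7,'pics/f4.png')
"
```

```text
38.25 [0.4991 0.2646 0.1663] -106.55 0.005 [ 0.29  0.54  1.65 -0.    0.94  2.15]
```

View pics/se.png

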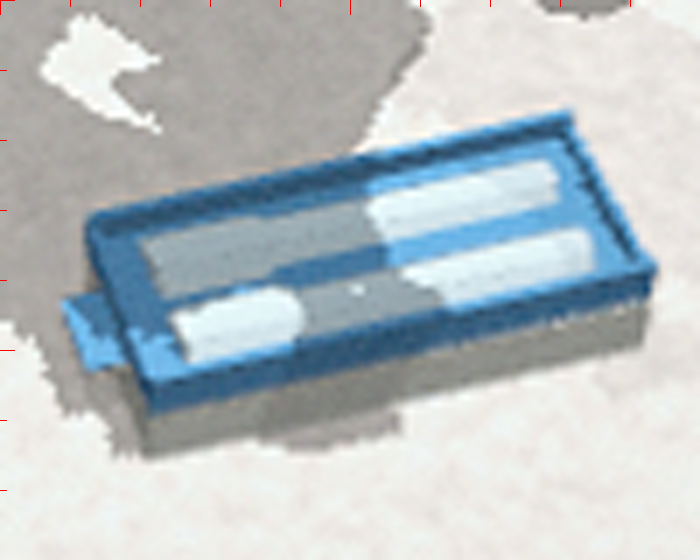

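View pics/f3.png

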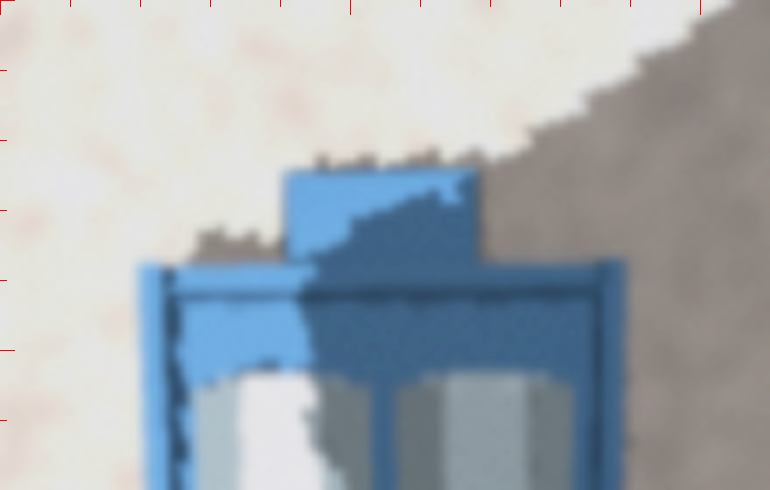

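View pics/f4.png

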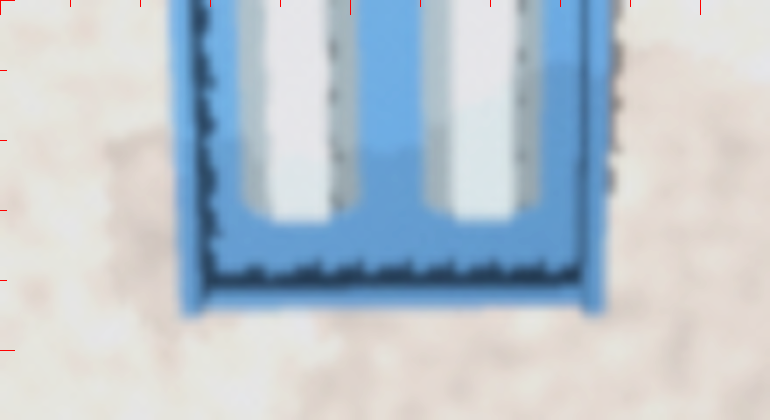

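View pics/topG.png

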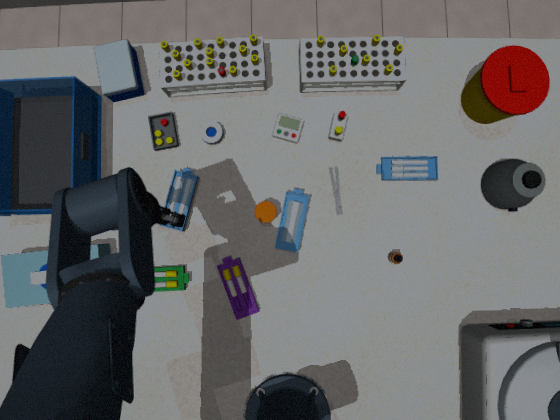

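```bash
python3 - <<'E'
from h import *
s=pickle.load(open("s_f3.pkl","rb"))
o=lambda L,ox,oy,k:[(x/k+ox-.43,y/k+oy-.43) for x,y in L]
uv=o([(138,264),(627,260),(284,171),(477,170)],220,40,7)+o([(180,317),(607,315)],220,190,7)
fit6(s,uv,[.536,.2527,.027,-16.2,0,0])
E
```

```text
flat@z [  0.5361   0.2524   0.6419 -15.975    0.       0.    ] 0.29
flat [  0.5361   0.2524   0.0273 -15.975    0.       0.    ] 0.29
6d [  0.5362   0.2524   0.0272 -15.9774   0.1526   0.0682] 0.27
```

```bash
python3 -c "
from h import *
print(manip.sense()['t'],manip.sign_off())"
```

```text
the job is handed in; nothing more can be done
38.4 None
```

Both packed bottoms now have their own top, tab over tab and closed as far as the cameras can show. I handed the job in at 38.4 s. No verdict is reported.

- **One-ridge top:** I lifted it off the two-tube bottom and set it on the one-container bottom. The last fit put its centre at 26.8 mm above the bench (27 mm is closed), with 0.1° of tilt, and about 0.6 mm and 0.5° off the bottom, which is within the play.
- **Two-ridge top:** I set it on the two-tube bottom. The first check failed: it sat about 2.5 mm too far toward the cap end, at the limit of the play, and about 1 mm high. I gripped it again, moved it back 2.5 mm and pressed it down to a firm stop at about 25 N. The last fit gave 27.2 mm, 0.15° of tilt, and less than 0.5 mm and 0.3° off the bottom.

In the scene pictures from before and after, neither bottom had moved visibly. The dropper, cup, forceps and spare top were where they started in the last overhead picture. I compared these by eye only.

The overhead camera and the wrist camera disagreed by about 5 mm on where the two-ridge top lay. I went with the wrist camera, and the grip held.

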